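Open the two-catch gate of a hardware pen and hold it wide

TASK

I need to slide the tray of brass hardware out of the plywood pen, so open its gate for me and keep it open. Squeeze the tabs of the catch with the round tabs fully together first and only then those of the catch with the flat tabs (both stay in once squeezed); then take the gate by its upright post, swing it out past its click stop until it stands wide open, square to the pen's front, and finish still holding it there by the post, as it springs back if let go. Leave the other things on the bench where they are.

Things in the scene. Friction and masses are not known exactly. Their poses are not given: they have to be found in the camera images.
- pen: fixed open-topped plywood pen, 300 wide (y), 170 deep, 95 tall (mm), its front shut by a steel gate hinged at y = +130. Origin on the bench under the middle of the shut gate; +x into the pen (away from the robot), +y its left, z up. Just behind the gate a rail (top z = 95) carries two catches at y = +30 and -80, either way round
- round_catch (a point): midpoint between the two ROUND upright steel tabs of a catch, 126 mm above the bench; pen's axes. Tabs: 14 mm diameter, 103 to 137 mm above the bench, in line along y, outer faces 64 mm apart out, 40 mm fully in: squeeze along y, centred here within 4 mm. Base plate top at 101 mm. Its barbs hook the gate 40 to 54 mm in front (-x), no higher than 113 mm
- flat_catch (a point): midpoint between the two FLAT upright steel tabs of the other catch, 126 mm above the bench; pen's axes. Tabs: 30 mm (x) by 14 mm (y), 103 to 145 mm above the bench, outer faces 64 mm apart along y out, 40 mm fully in; otherwise like the round one. The two catches' midpoints are 110 mm apart along the pen's y
- round_left (a joint): how far the +y (left) tab of the round catch is pressed inwards, towards the other tab, along the pen's y direction: 0 out (holding the gate), 0.012 m fully in. Dry friction of about 3 N, no spring: it stays where it is pushed. It frees its side of the gate from about 0.006; count it as in above 0.007
- round_right (a joint): how far the -y (right) tab of the round catch is pressed inwards, towards the other tab, along the pen's y direction: 0 out (holding the gate), 0.012 m fully in. Dry friction of about 3 N, no spring: it stays where it is pushed. It frees its side of the gate from about 0.006; count it as in above 0.007
- flat_left (a joint): how far the +y (left) tab of the flat catch is pressed inwards, towards the other tab, along the pen's y direction: 0 out (holding the gate), 0.012 m fully in. Dry friction of about 3 N, no spring: it stays where it is pushed. It frees its side of the gate from about 0.006; count it as in above 0.007
- flat_right (a joint): how far the -y (right) tab of the flat catch is pressed inwards, towards the other tab, along the pen's y direction: 0 out (holding the gate), 0.012 m fully in. Dry friction of about 3 N, no spring: it stays where it is pushed. It frees its side of the gate from about 0.006; count it as in above 0.007
- gate (a joint): gate angle, rad: 0 shut, grows as it swings out towards the pen's -x (clockwise from above), 1.57 square to the front, stop at 1.75. Locked while any tab is out. A spring closes it (0.1 N m shut, 0.26 wide open); a click stop between 0.4 and 0.8 resists with about 0.4 N m more; let go beyond it, the gate falls back on to it or shut
- gate_hinge (a point): point on the gate's upright hinge axis, 125 mm above the bench; turns with the gate
- grip_post: upright round steel post on the gate's front, 14 mm diameter (17 at its cap), top 153 mm above the bench, clear from 75 mm up; a short low bar carries it. Origin at bench level under its axis. Shut, it stands 50 mm in front (-x) of the gate's middle plane and 150 mm along the gate from the hinge axis. It spins freely on its axis
- grip (a point): the point to hold on the post's axis, 125 mm above the bench; goes round with the gate
- thread_cone: bystander, leave alone: cone of dark brown thread, 72 mm foot, 105 mm tall, standing; origin under its middle
- buckle: bystander, leave alone: rectangular brass belt buckle lying flat, 50 x 47 x 6 mm; origin under its middle
- rivet_dish: bystander, leave alone: round steel dish, 80 mm wide, 30 mm tall; origin under its middle
- rivet_jar: bystander, leave alone: amber glass jar with a steel lid, 68 mm wide, 90 mm tall; origin under its middle
- wax_tin: bystander, leave alone: plain flat round aluminium tin, 76 mm wide, 40 mm tall; origin under its middle
- mallet: bystander, leave alone: wooden mallet lying on its side, 260 mm long; origin under its middle
- awl: bystander, leave alone: awl with a wooden handle, lying, 150 mm long; origin under its middle
- edge_block: bystander, leave alone: small light wooden block, 90 x 40 x 30 mm; origin under its middle

How it is judged:
On the way, in this order (a step that is already met when the one before it is completed fails the run):
1. the round-tabbed catch is squeezed in (both tabs over 7 of 12 mm), the flat-tabbed one still out (value of joint each of round_left, round_right above 0.007 m and value of joint each of flat_left, flat_right below 0.006 m), for 0.1 s.
2. the flat-tabbed catch is squeezed in too (both tabs over 7 mm), the gate still shut (value of joint each of flat_left, flat_right, round_left, round_right above 0.007 m and value of joint gate below 0.2 rad), for 0.1 s.
3. the gate is past its click stop (over 0.9 rad) (value of joint gate above 0.9 rad), for 0.1 s.
At the end, for the whole second after the job is handed in: the gate is open more than 1.35 rad (77 degrees) and still, the gripper's fingers bear on its post with more than 0.8 N, all four tabs are still in by more than 7 mm, and every bystander stands within 40 mm of where it was (value of joint gate above 1.35 rad and velocity of joint gate between -0.1 and 0.1 rad/s and contact force between the fingers and grip_post above 0.8 N and value of joint each of round_left, round_right, flat_left, flat_right above 0.007 m and not (distance of any of thread_cone, buckle, rivet_dish, rivet_jar, wax_tin, mallet, awl, edge_block from where it was at the start of the episode above 0.04 m or angle between any of thread_cone, rivet_jar's own z axis and vertical above 0.6 rad)); the arm keeps its last pose, push and grip.
It fails at once if a flat tab is squeezed in before both round tabs are in (value of joint any of flat_left, flat_right above 0.007 m and value of joint any of round_left, round_right below 0.006 m).
It fails at once if a bystander is pushed more than 40 mm or tipped over (distance of any of thread_cone, buckle, rivet_dish, rivet_jar, wax_tin, mallet, awl, edge_block from where it was at the start of the episode above 0.04 m or angle between any of thread_cone, rivet_jar's own z axis and vertical above 0.6 rad).
It also fails if it takes over 48 s, if anything falls off the work surface, if the arm or the gripper's body presses on something with over 40 N, if the wrist force passes 120 N, or if a joint passes its speed limit or range.

ROBOT

A 6-joint arm with a two-finger parallel gripper is mounted at the origin on the work surface. World frame = base frame: x ahead of the robot, y to its left, z up, the work surface at z = 0. Lengths are in m, angles in rad, forces in N, time in s.
With the tool pointing down it reaches from about 0.325 to 0.775 m from the base axis. Payload 5.5 kg.
Tool frame: the origin (TCP) lies midway between the tips of the shut fingers; the grasp point (between the pads) lies 19 mm behind it (grip_depth is the distance from the TCP to the grasp point, in m); x points along the fingers, y is the direction in which the jaws open and shut, and the axes are right-handed (so a half turn about x gives the same grasp; the last joint's range is limited). The gripper opens to 85 mm and grips with 20 to 120 N. Pads are 22 mm wide; open, the fingers measure 114 mm over their backs; the gripper's body (76 mm by 85 mm) begins 54 mm behind the grasp point. The pads swing forward as they close: fully open they stand 13 mm farther back than shut.
Start: joints at [-1.292, 0.091, 1.231, -0, 1.82, -0.057], TCP at [0.198, -0.567, 0.193] pointing down, gripper open.
Joint ranges: [-2.87, 2.87], [-0.86, 2.18], [0.17, 2.46], [-1.51, 4.65], [0.06, 2.69], [-2.65, 2.65]. Speed limits (rad/s): [2.57, 2.57, 3.01, 3.14, 3.14, 3.14].

INTERFACE

Orientations are given as a rotation vector (axis times angle).
In Python, from bench import * gives the robot as it stands. The module is installed in compiled form; this text tells all that it offers.
- The arm moves only by the tool play_rows, never from a script. Its argument "rows" is a list of rows, each an object of numbers: "tx", "ty", "tz": the shift along the tool's x, y, z in mm; "roll": the turn about the tool's x in degrees; "gripper": the closure, from -1 (fully open) to 1 (shut), so that 0 is half open. A call has 1 to 5 rows; each row is the pose to reach, as a shift and turn from the pose commanded when the call began, along the tool's axes at that moment; what a row does not reach only later rows make up. A row lasts 1/12 s, in which the tool goes at most 41.7 mm and 7.16 degrees, less where a joint would pass 70% of its speed; a pose out of reach is approached as far as the arm can. A call with a gripper value outside its range is refused whole. The fingers move at their own pace and stop on an object; "grip_force" is the grip in N (left out, the last holds). Time passes only in rows, so rows that repeat a pose let the fingers close. It gives the time, the measured TCP pose, the force and the opening at its end, in the units of the state.
- observe(): the state, without advancing time (a new reading comes with each control period).
- snapshot(name): name is "scene" or "top"; returns a dict with "color" (400x640x3 uint8, red, green, blue), "fovy" (degrees; the focal length in pixels is half the picture's height over the tangent of half this angle, whatever the lens; pixels are square), "cx", "cy" (the principal point, pixels), "dist" ([k1, k2, p1, p2, k3] as OpenCV has them; the pictures are not rectified), "camera_from_world" (4x4, takes a point from world to camera coordinates). Camera axes: x right, y down, z forward; pixel columns grow to the right and rows downward; lengths in m; the calibration is good to about 2 mm. A picture is of the moment at which its call begins. There is no depth.
- job_done(): hands the job in, once; it reports no verdict.
Trained networks look in the newest picture that a camera, given by its name, has taken for a name from the list of things; names that differ only in an ending like _2 or _b are one class to them, and where a whole thing is asked for, a point or a joint stands for the part that bears it (a point fixed in the world has none). Each returns a list of dicts, best first, with "conf" (0 to 1); they miss things now and then, are a little off and sometimes report something else, mostly with a low value. They report only what shows in the picture. A call takes as long as a camera call.
- search_frame(target, camera): "uv" ([column, row] in pixels, amid what is visible of it).
- pinpoint(target, camera): "uv" ([column, row] in pixels: a listed point, or the origin of a listed thing).
The state is a dict: "time": time; "qpos": joint angles; "dq": joint speeds; "joint_efforts": joint torques, N m; "tcp_pos": TCP position; "tcp_rot": TCP orientation; "wrist_force": force on the tool from outside, world axes, zero at the start; "wrist_torque": the same for the moment, N m; "grip_width": finger opening in m.
Only numpy, scipy, OpenCV 4.12 (cv2) and the standard library are available. Lean on these libraries where they do the work, as an engineer would, in place of code of your own. Each camera call takes 0.05 s, during which the arm holds its last target.

## Working session

There is one attempt and no reset: what is moved stays moved. The work goes in short steps, Python scripts to look and compute and a tool call to move; the robot and the scene stay as the last step left them, time stands still between calls to the robot, and variables do not carry over. Pictures are saved under pics/ and viewed, and the job is handed in when it is done.

Besides the shell and the picture viewer there is one more tool, called after "Call:" by a JSON object that holds its "fn" and its "kwargs", one argument or row to a line. play_rows: Moves the arm, as the interface text tells. Its arguments: {"type":"object","properties":{"rows":{"type":"array","items":{"type":"object","properties":{"tx":{"type":"number"},"ty":{"type":"number"},"tz":{"type":"number"},"roll":{"type":"number"},"gripper":{"type":"number"}}}},"grip_force":{"type":"number"}},"required":["rows"]}

```bash
mkdir -p pics
cat > h.py <<'E'
from bench import *
import numpy as np, cv2
from scipy.spatial.transform import Rotation as R
def save(s,f): cv2.imwrite(f,s['color'][:,:,::-1])
def K(s):
    f=200/np.tan(np.radians(s['fovy'])/2); return np.array([[f,0,s['cx']],[0,f,s['cy']],[0,0,1.]])
def ray(s,uv):
    p=cv2.undistortPoints(np.array([[uv]],float),K(s),np.array(s['dist'],float))[0,0]
    T=np.array(s['camera_from_world']);Rm=T[:3,:3];t=T[:3,3]
    return -Rm.T@t, Rm.T@np.array([p[0],p[1],1])
def atz(s,uv,z):
    o,d=ray(s,uv); return o+d*(z-o[2])/d[2]
def proj(s,P):
    T=np.array(s['camera_from_world']);P=np.atleast_2d(np.array(P,float))
    return cv2.projectPoints(P,cv2.Rodrigues(T[:3,:3])[0],T[:3,3],K(s),np.array(s['dist'],float))[0][:,0]
E
python3 - <<'E'
from h import *
o=observe(); print(o)
S={c:snapshot(c) for c in("scene","top")}
for c in S:
    save(S[c],f'pics/{c}0.png'); print(c,S[c]['fovy'],ray(S[c],(320,200)))
Z={'pen':0,'round_catch':.126,'flat_catch':.126,'gate_hinge':.125,'grip':.125,'grip_post':0}
for n in list(Z)+['thread_cone','buckle','rivet_dish','rivet_jar','wax_tin','mallet','awl','edge_block']:
    for c in S:
        for r in pinpoint(n,c)[:2]: print(n,c,np.round(r['uv'],1),round(r['conf'],2),np.round(atz(S[c],r['uv'],Z.get(n,0)),4))
E
```

```text
{'time': 0.0, 'qpos': array([-1.29169573e+00,  9.18443974e-02,  1.23186737e+00,  1.49711609e-05,
        1.81979733e+00, -5.66897598e-02]), 'dq': array([ 0.0002226 ,  0.00078481, -0.00145351, -0.0001674 ,  0.00033632,
        0.00109077]), 'joint_efforts': array([-4.48411228e-06, -4.58735847e+01, -4.18025208e+01, -1.46305172e-05,
        1.18048437e-02,  1.00645440e-05]), 'tcp_pos': array([ 0.19762206, -0.56614995,  0.19217005]), 'tcp_rot': array([ 2.03992926,  0.34775999, -2.0403395 ]), 'wrist_force': array([-0.13506502,  0.30037778, -0.35345296]), 'wrist_torque': array([-0.01731362, -0.02952491, -0.05137296]), 'grip_width': 0.08552327308627243}
scene 54.72554628901482 (array([1.22971993, 0.20339757, 1.17273346]), array([-0.54026141, -0.16525904, -0.82517115]))
top 47.67742192498471 (array([0.23656134, 0.00724586, 1.42215155]), array([ 0.20425647,  0.00857101, -0.97888039]))
pen scene [458.1 243.4] 0.74 [ 0.4886  0.4785 -0.    ]
pen scene [299.4 239.9] 0.63 [ 0.6421 -0.0486  0.    ]
pen top [343.9 165.4] 0.72 [ 0.6524 -0.0522  0.    ]
round_catch scene [268.1 230.1] 0.96 [ 0.7025 -0
[... 1403 characters left out ...]
226 -0.1687  0.    ]
rivet_jar top [174.4 166.5] 0.63 [0.6198 0.4969 0.    ]
wax_tin scene [459.3 244.2] 0.76 [0.4905 0.4828 0.    ]
wax_tin top [175.4 208.8] 0.55 [0.481  0.4777 0.    ]
wax_tin top [333.8 144.7] 0.34 [ 0.7214 -0.0162  0.    ]
mallet scene [207.4 178.2] 0.87 [ 0.4978 -0.4729  0.    ]
mallet top [476.  218.3] 0.74 [ 0.4996 -0.4774  0.    ]
awl scene [271.9 152.7] 0.69 [ 0.3019 -0.2847  0.    ]
awl top [417.1 277.6] 0.71 [ 0.304  -0.2927  0.    ]
edge_block scene [421.2 194.7] 0.86 [0.3227 0.3215 0.    ]
edge_block scene [305.5 233.1] 0.26 [ 0.6103 -0.0373  0.    ]
edge_block top [216.8 262.6] 0.68 [0.3182 0.33   0.    ]
edge_block top [172.8 204.2] 0.62 [0.4955 0.4876 0.    ]
```

Run:
```python
import cv2
a=cv2.imread('pics/scene0.png')[150:290,190:390];b=cv2.imread('pics/top0.png')[100:220,260:440]
cv2.imwrite('pics/a.png',cv2.resize(a,(800,560),interpolation=2));cv2.imwrite('pics/b.png',cv2.resize(b,(800,533),interpolation=2))
```

```text
(no output)
```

View pics/a.png

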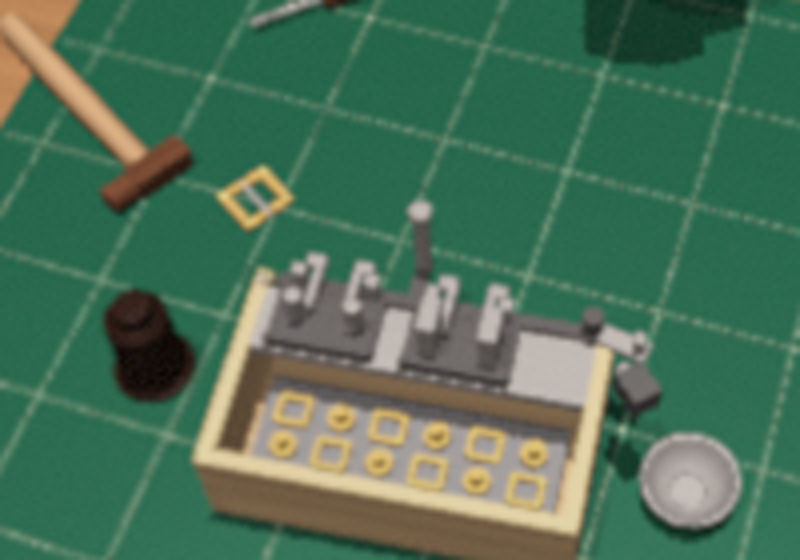

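View pics/b.png

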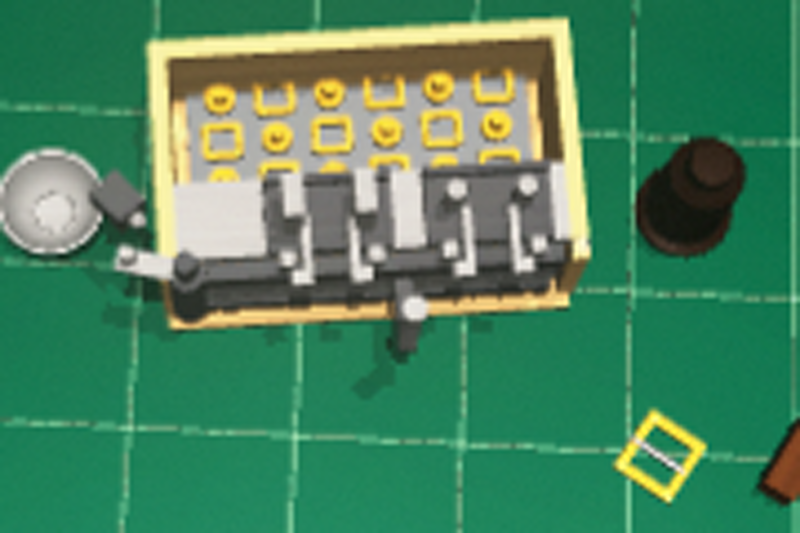

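View pics/top0.png

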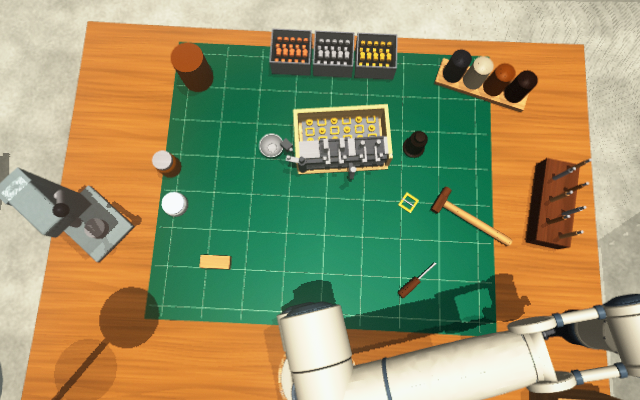

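```bash
ls -la .
```

```text
total 16
drwxr-xr-x  3 agent agent 4096 Dec  6 04:30 .
drwxr-xr-x 23 root  root  4096 Dec  6 04:29 ..
-rw-r--r--  1 agent agent  721 Dec  6 04:30 h.py
drwxr-xr-x  2 agent agent 4096 Dec  6 04:30 pics
```

The pictures show the round catch on the right (top crop about 490,190) and the flat one on the left (about 330,190). The post cap is at crop (415,308). Next I'll fit the pen pose jointly from both cameras.

```bash
cat > fit.py <<'E'
from h import *
from scipy.optimize import least_squares
S={c:snapshot(c) for c in("scene","top")}
b=lambda u,v:(260+(u+.5)*180/800-.5,100+(v+.5)*120/533-.5)
a=lambda u,v:(190+(u+.5)/4-.5,150+(v+.5)/4-.5)
obs=[]
for n,P in {'round_catch':('c',-.08,.126),'flat_catch':('c',.03,.126),'gate_hinge':(0,.13,.125),'grip':(-.05,-.02,.125),'pen':(0,0,0)}.items():
    for c in S:
        r=pinpoint(n,c)
        if r: obs.append((n,c,r[0]['uv'],P,.6))
obs+=[('cap','top',b(415,308),(-.05,-.02,.153),1),('cap','scene',a(420,210),(-.05,-.02,.153),1),
('rt1','top',b(457,187),('c',-.055,.137),1),('rt2','top',b(527,185),('c',-.105,.137),1),
('rt1','scene',a(353,312),('c',-.055,.137),1),('rt2','scene',a(292,295),('c',-.105,.137),1)]
def res(p,full=False):
    out=[]
    for n,c,uv,P,w in obs:
        x=p[3] if P[0]=='c' else P[0]
        w3=(p[0]+np.cos(p[2])*x-np.sin(p[2])*P[1],p[1]+np.sin(p[2])*x+np.cos(p[2])*P[1],P[2])
        e=proj(S[c],w3)[0]-uv
        if full: print(n,c,np.round(e,1))
        out+=list(e*w)
    return np.array(out)
r=least_squares(res,[.65,-.05,.07,.05],loss='soft_l1',f_scale=1.)
print(r.x,np.degrees(r.x[2]));res(r.x,True)
x0,y0,t,c=r.x
for n,(x,y) in dict(round=(c,-.08),flat=(c,.03),grip=(-.05,-.02),hinge=(0,.13)).items(): print(n,x0+np.cos(t)*x-np.sin(t)*y,y0+np.sin(t)*x+np.cos(t)*y)
Rm=R.from_rotvec(observe()['tcp_rot']).as_matrix();print(Rm)
# overlay on top
def W(x,y,z): return (x0+np.cos(t)*x-np.sin(t)*y,y0+np.sin(t)*x+np.cos(t)*y,z)
for cn,(r0,c0,h,w) in dict(top=(100,260,120,180),scene=(150,190,140,200)).items():
    im=cv2.resize(S[cn]['color'][r0:r0+h,c0:c0+w,::-1].copy(),None,fx=4.4 if cn=='top' else 4,fy=4.4 if cn=='top' else 4,interpolation=2);f=4.4 if cn=='top' else 4
    D=lambda P,col:cv2.circle(im,tuple(int(v) for v in ((proj(S[cn],P)[0]-[c0,r0]+.5)*f)),3,col,-1)
    for y in(-.105,-.055):D(W(c,y,.137),(0,0,255));D(W(c,y,.103),(0,0,255))
    for y in(.005,.055):D(W(c,y,.145),(255,0,255));D(W(c-.015,y,.145),(255,0,255));D(W(c+.015,y,.145),(255,0,255))
    D(W(0,.13,.125),(255,255,0));D(W(-.05,-.02,.153),(0,255,255));D(W(-.05,-.02,.125),(0,255,255))
    for y in(-.15,.15):
        for x in(0,.17):D(W(x,y,.095),(255,0,0))
    cv2.imwrite(f'pics/ov_{cn}.png',im)
E
python3 fit.py
```

```text
[ 0.64525253 -0.04758701  0.13168597  0.03362154] 7.5450503739066255
round_catch top [ 0. -2.]
flat_catch scene [-1.2 -0.3]
flat_catch top [-1.6 -2.4]
gate_hinge scene [-1.3  2.1]
gate_hinge top [-3.1  2.4]
grip scene [ 68.4 -33.1]
grip top [ 1.3 -0.5]
pen scene [-0.1  2.4]
pen top [0.2 2.1]
cap top [0.5 0. ]
cap scene [-0.  1.]
rt1 top [-0.3  0.8]
rt2 top [ 0.6 -0. ]
rt1 scene [ 0.3 -1.3]
rt2 scene [-0.1  0.5]
round 0.6890874355644544 -0.1224796599807054
flat 0.6746438082966975 -0.01343204821708121
grip 0.5983115509641808 -0.07397913005257564
hinge 0.6281827918552505 0.0812874438377105
[[ 9.01615628e-06  3.29515214e-01 -9.44150265e-01]
 [ 7.20004489e-06 -9.44150265e-01 -3.29515214e-01]
 [-1.00000000e+00 -3.82696363e-06 -1.08851307e-05]]
```

View pics/ov_top.png

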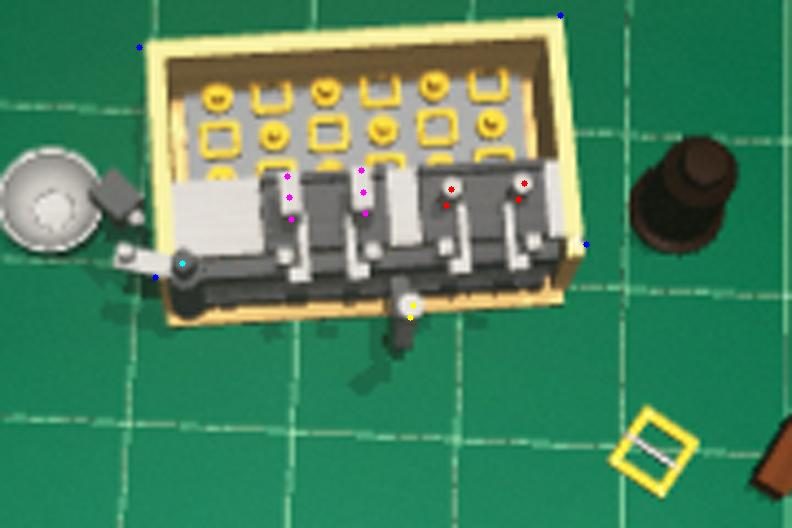

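View pics/ov_scene.png

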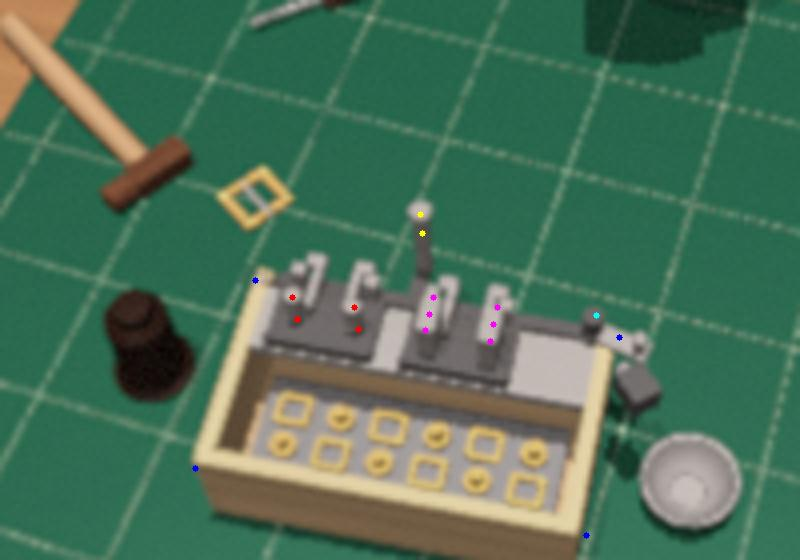

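```bash
python3 - <<'E'
s=open('fit.py').read()
s=s.replace("def res(","""t4=lambda u,v:(260+u/4.4-.5,100+v/4.4-.5)
obs=[o for o in obs if not(o[0]=='grip' and o[1]=='scene')]
obs+=[('bl','top',t4(147,42),('b',.15,.095),1),('br','top',t4(563,18),('b',-.15,.095),1),('br','scene',a(195,461),('b',-.15,.095),1),('bl','scene',a(581,555),('b',.15,.095),1),
('f1','top',t4(290,195),('c',.055,.145),1),('f2','top',t4(363,190),('c',.005,.145),1)]
def res(""",1).replace("x=p[3] if P[0]=='c' else P[0]","x=p[3] if P[0]=='c' else p[4] if P[0]=='b' else P[0]").replace(".07,.05]",".07,.05,.17]").replace("x0,y0,t,c=r.x","x0,y0,t,c,xb=r.x").replace("for x in(0,.17)","for x in(0,xb)")
open('fit2.py','w').write(s)
E
python3 fit2.py
```

```text
[ 0.64396885 -0.04763578  0.1113089   0.03733527  0.17249536] 6.377530467166889
round_catch scene [ 3.5 -0.7]
round_catch top [-1.2  1.2]
flat_catch scene [-1.4  2.2]
flat_catch top [0.4 0.7]
gate_hinge scene [-1.5  2.7]
gate_hinge top [-1.8  1.6]
grip top [-2.1 -1.2]
pen scene [1.  1.2]
pen top [0.5 2.6]
cap top [0.1 0.6]
cap scene [0.5 0.6]
rt1 top [-0.2  0.4]
rt2 top [ 0.8 -0.2]
rt1 scene [-0. -1.]
rt2 scene [-0.3  0.5]
bl top [-0.8 -0.1]
br top [ 0.5 -0. ]
br scene [-0.9  1. ]
bl scene [-0.  -3.9]
f1 top [ 0.  -0.5]
f2 top [ 0.3 -0.3]
round 0.6899594078502932 -0.12299353196594637
flat 0.6777406958135755 -0.013674260672346141
grip 0.5964998530787268 -0.0730659707173204
hinge 0.6295285508893846 0.08155972288155158
[[-1.09811663e-05  3.29500775e-01 -9.44155305e-01]
 [ 1.31449599e-05 -9.44155305e-01 -3.29500775e-01]
 [-1.00000000e+00 -1.60291865e-05  6.03665189e-06]]
```

View pics/ov_top.png

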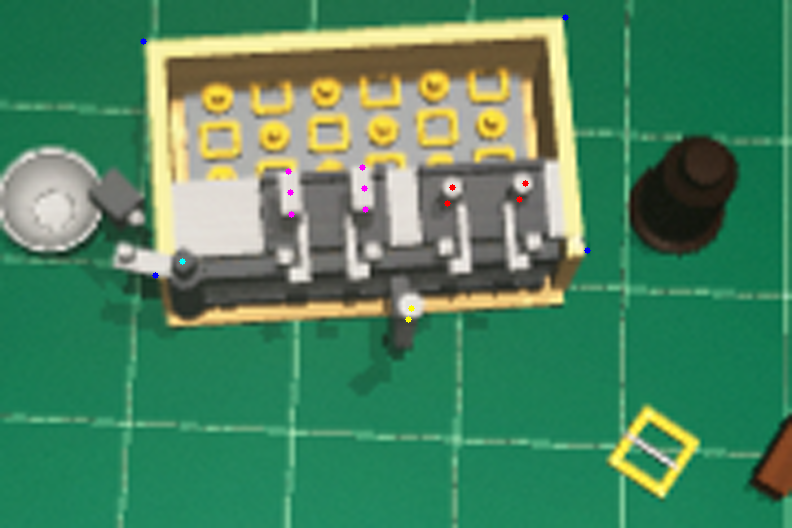

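View pics/ov_scene.png

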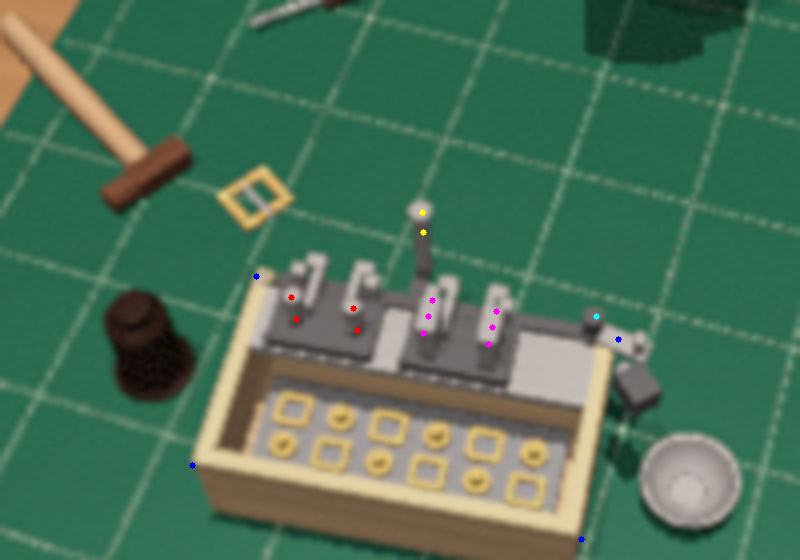

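Run:
```python
from h import *
s=snapshot('top')
t4=lambda u,v:(260+u/4.4-.5,100+v/4.4-.5)
def dr(n,p,q,z):
    A,B=atz(s,t4(*p),z),atz(s,t4(*q),z);d=A-B
    print(n,np.round(A,4),np.round(B,4),'len',np.linalg.norm(d),'yaw',np.degrees(np.arctan2(-d[0],d[1])), 'mid',(A+B)/2)
dr('back',(147,42),(563,18),.095)
dr('round',(453,188),(522,184),.137)
dr('flat',(290,195),(363,190),.145)
dr('flat-round mids',(326.5,192.5),(487.5,186),.141)
dr('post-cap',(411,306),(400,306),.153)
im=s['color'][115:185,285:395,::-1]
cv2.imwrite('pics/z.png',cv2.resize(im,None,fx=7,fy=7,interpolation=cv2.INTER_LANCZOS4))
```

```text
back [0.7986 0.1181 0.095 ] [ 0.8319 -0.176   0.095 ] len 0.2960065202775613 yaw 6.45620548496654 mid [ 0.81528333 -0.02896089  0.095     ]
round [ 0.6867 -0.0988  0.137 ] [ 0.6919 -0.1453  0.137 ] len 0.046810764861544306 yaw 6.384469336346954 mid [ 0.68934023 -0.12201052  0.137     ]
flat [0.6734 0.0111 0.145 ] [ 0.6794 -0.0377  0.145 ] len 0.04922360746067267 yaw 7.060223561980422 mid [ 0.67640502 -0.01328876  0.145     ]
flat-round mids [ 0.6778 -0.0133  0.141 ] [ 0.6879 -0.1216  0.141 ] len 0.10873517718769869 yaw 5.355480226609028 mid [ 0.68285855 -0.06747735  0.141     ]
post-cap [ 0.5981 -0.0724  0.153 ] [ 0.5977 -0.0652  0.153 ] len 0.007261662530286219 yaw -177.05596414680707 mid [ 0.59787855 -0.06879647  0.153     ]
```

View pics/z.png

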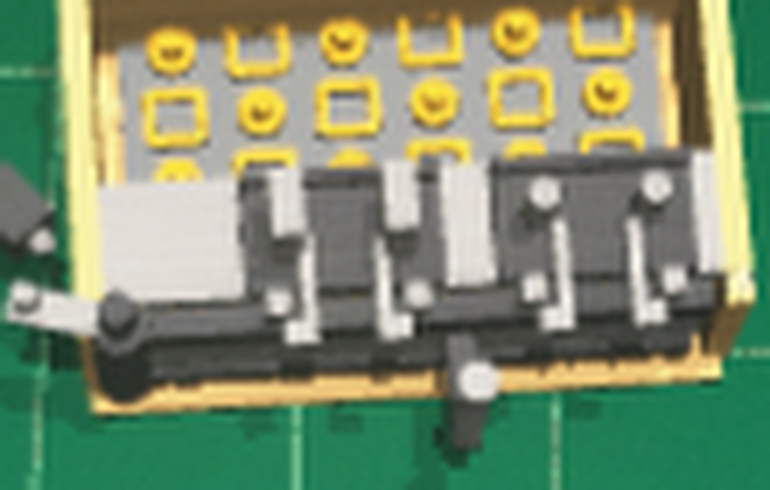

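The fit agrees well: yaw about 6.3°, round catch at about (0.6895, -0.1225), flat catch at (0.677, -0.0135). I'll move toward the round catch at the current height.

Call:
{"fn": "play_rows", "kwargs": {
  "rows": [
    {"ty": -16, "tz": -38, "roll": 7, "gripper": -1},
    {"ty": -32, "tz": -76, "roll": 13, "gripper": -1},
    {"ty": -48, "tz": -114, "roll": 13, "gripper": -1},
    {"ty": -64, "tz": -152, "roll": 13, "gripper": -1},
    {"ty": -80, "tz": -190, "roll": 13, "gripper": -1}
  ],
  "grip_force": 60
}}

```text
schema error: expected keys tx, ty, tz, roll, gripper
```

```bash
cat > to.py <<'E'
from h import *
import sys
g=np.array([float(v) for v in sys.argv[1:4]])
o=observe();M=R.from_rotvec(o['tcp_rot']).as_matrix()
print('t',round(o['time'],2),np.round(o['tcp_pos'],4),'w',round(o['grip_width'],4),'F',np.round(o['wrist_force'],1),'q',np.round(o['qpos'],2))
print('yang',np.degrees(np.arctan2(M[1,1],M[0,1])),'down',np.round(M[:,0],3),'shift mm',np.round(M.T@(g-o['tcp_pos'])*1000,1))
E
python3 to.py .6895 -.1225 .19
```

```text
t 2.75 [ 0.1977 -0.5665  0.1932] w 0.0856 F [ 0.   0.2 -0.2] q [-1.29  0.09  1.23 -0.    1.82 -0.06]
yang -70.75881447785618 down [-0.  0. -1.] shift mm [   3.2 -257.1 -610.6]
```

Call:
{"fn": "play_rows", "kwargs": {
  "rows": [
    {"tx": 0, "ty": -16, "tz": -38, "roll": 7, "gripper": -1},
    {"tx": 0, "ty": -32, "tz": -76, "roll": 13, "gripper": -1},
    {"tx": 0, "ty": -48, "tz": -114, "roll": 13, "gripper": -1},
    {"tx": 0, "ty": -64, "tz": -152, "roll": 13, "gripper": -1},
    {"tx": 0, "ty": -80, "tz": -190, "roll": 13, "gripper": -1}
  ],
  "grip_force": 60
}}

```text
time: 3.17
tcp_pos: [0.3518, -0.427, 0.1935]
tcp_rot: [2.166, 0.117, -2.165]
wrist_force: [0.8, -1.1, 0.5]
grip_width: 0.085
```

```bash
python3 to.py .6895 -.1225 .19
```

```text
t 3.17 [ 0.3518 -0.427   0.1935] w 0.085 F [ 0.8 -1.1  0.5] q [-0.94 -0.04  1.36  0.    1.82  0.52]
yang -83.79823047969685 down [ 0. -0. -1.] shift mm [   3.5 -266.2 -368.6]
```

Call:
{"fn": "play_rows", "kwargs": {
  "rows": [
    {"tx": 0, "ty": -24, "tz": -33, "roll": 0, "gripper": -1},
    {"tx": 0, "ty": -48, "tz": -66, "roll": 0, "gripper": -1},
    {"tx": 0, "ty": -72, "tz": -100, "roll": 0, "gripper": -1},
    {"tx": 0, "ty": -96, "tz": -133, "roll": 0, "gripper": -1},
    {"tx": 0, "ty": -120, "tz": -166, "roll": 0, "gripper": -1}
  ]
}}

```text
time: 3.58
tcp_pos: [0.504, -0.2894, 0.1935]
tcp_rot: [2.166, 0.118, -2.165]
wrist_force: [0.2, -0.1, 0.8]
grip_width: 0.0855
```

Call:
{"fn": "play_rows", "kwargs": {
  "rows": [
    {"tx": 0, "ty": -24, "tz": -33, "roll": 0, "gripper": -1},
    {"tx": 0, "ty": -48, "tz": -66, "roll": 0, "gripper": -1},
    {"tx": 0, "ty": -72, "tz": -100, "roll": 0, "gripper": -1},
    {"tx": 0, "ty": -96, "tz": -133, "roll": 0, "gripper": -1},
    {"tx": 0, "ty": -120, "tz": -166, "roll": 0, "gripper": -1}
  ]
}}

```text
time: 4.0
tcp_pos: [0.656, -0.152, 0.1933]
tcp_rot: [2.166, 0.118, -2.165]
wrist_force: [0.7, -0.6, 1.3]
grip_width: 0.0855
```

```bash
python3 to.py .6895 -.1225 .19
```

```text
t 4.0 [ 0.656  -0.152   0.1933] w 0.0855 F [ 0.7 -0.6  1.3] q [-0.28  0.3   1.   -0.    1.85  1.18]
yang -83.75585954413347 down [ 0. -0. -1.] shift mm [  3.3 -25.7 -36.5]
```

Call:
{"fn": "play_rows", "kwargs": {
  "rows": [
    {"tx": 10, "ty": -13, "tz": -18, "roll": 0, "gripper": -1},
    {"tx": 20, "ty": -26, "tz": -37, "roll": 0, "gripper": -1},
    {"tx": 20, "ty": -26, "tz": -37, "roll": 0, "gripper": -1}
  ]
}}

```text
time: 4.25
tcp_pos: [0.6902, -0.1197, 0.169]
tcp_rot: [2.16, 0.126, -2.169]
wrist_force: [-0.3, -0.2, -0.7]
grip_width: 0.0853
```

```bash
cat > look.py <<'E'
from h import *
import sys
n=sys.argv[1]
for c,(r0,c0,h,w) in dict(top=(100,260,120,160),scene=(150,210,120,160)).items():
    s=snapshot(c);o=observe();M=R.from_rotvec(o['tcp_rot']).as_matrix()
    im=cv2.resize(s['color'][r0:r0+h,c0:c0+w,::-1].copy(),None,fx=5,fy=5,interpolation=2)
    p=proj(s,[o['tcp_pos'],o['tcp_pos']-M[:,0]*.019])
    for q in p: cv2.circle(im,tuple(int(v) for v in (q-[c0,r0]+.5)*5),3,(0,0,255),-1)
    cv2.imwrite(f'pics/{n}_{c}.png',im)
E
python3 look.py r1; python3 to.py .6895 -.1225 .107
```

```text
t 4.35 [ 0.6885 -0.1232  0.1718] w 0.0852 F [-0.8  0.1  0.4] q [-0.23  0.37  0.95 -0.    1.83  1.23]
yang -83.68182784828413 down [-0.003  0.    -1.   ] shift mm [64.8 -0.6 -1.3]
```

View pics/r1_scene.png

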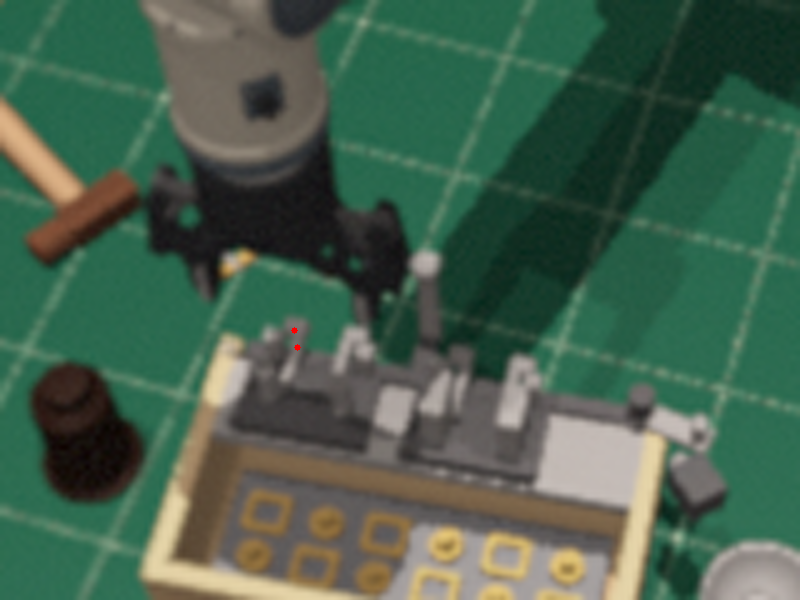

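View pics/r1_top.png

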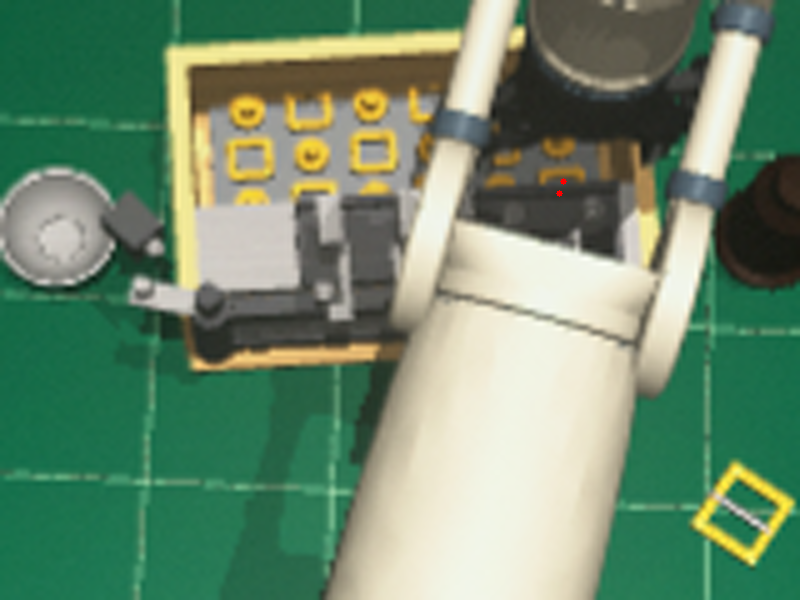

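The fingers straddle the round tabs with a gap on each side (scene 205 and 368 px). I'll descend now.

Call:
{"fn": "play_rows", "kwargs": {
  "rows": [
    {"tx": 20, "ty": 0, "tz": 0, "roll": 0, "gripper": -1},
    {"tx": 40, "ty": 0, "tz": 0, "roll": 0, "gripper": -1},
    {"tx": 52, "ty": 0, "tz": 0, "roll": 0, "gripper": -1},
    {"tx": 62, "ty": 0, "tz": 0, "roll": 0, "gripper": -1},
    {"tx": 62, "ty": 0, "tz": 0, "roll": 0, "gripper": -1}
  ]
}}

```text
time: 4.77
tcp_pos: [0.6872, -0.1245, 0.1089]
tcp_rot: [2.163, 0.118, -2.17]
wrist_force: [0.3, 0.6, -1.5]
grip_width: 0.0852
```

```bash
python3 look.py r2; python3 to.py .6895 -.1225 .107
```

```text
t 4.87 [ 0.6884 -0.1244  0.1119] w 0.0853 F [0.2 0.5 1.1] q [-0.23  0.36  1.06 -0.    1.72  1.24]
yang -83.79838691840921 down [ 0. -0. -1.] shift mm [ 4.9 -1.7 -1.3]
```

View pics/r2_scene.png

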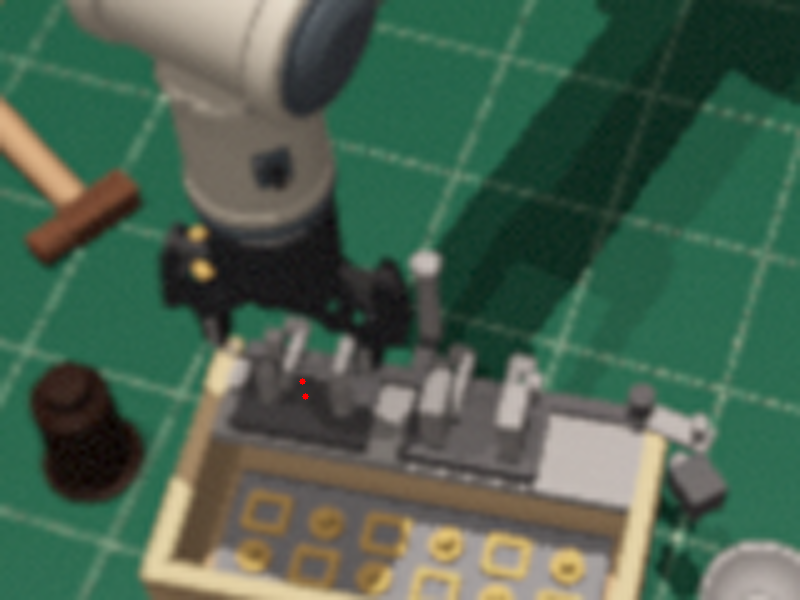

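Run:
```python
from h import *
s=snapshot('scene');o=observe();M=R.from_rotvec(o['tcp_rot']).as_matrix()
r0,c0,h,w=180,235,65,90;f=8.8
im=cv2.resize(s['color'][r0:r0+h,c0:c0+w,::-1].copy(),None,fx=f,fy=f,interpolation=cv2.INTER_LANCZOS4)
im=cv2.convertScaleAbs(im,alpha=1.5,beta=25)
T=o['tcp_pos']
for sg in(-1,1):
  for hh in (.013,.033,.053):
    for zz in(-.011,.011):
      q=proj(s,T+M[:,1]*sg*.0425-M[:,0]*hh+M[:,2]*zz)[0]
      cv2.circle(im,tuple(int(v) for v in (q-[c0,r0]+.5)*f),3,(0,0,255),-1)
cv2.imwrite('pics/zz.png',im)
```

```text
(no output)
```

View pics/zz.png

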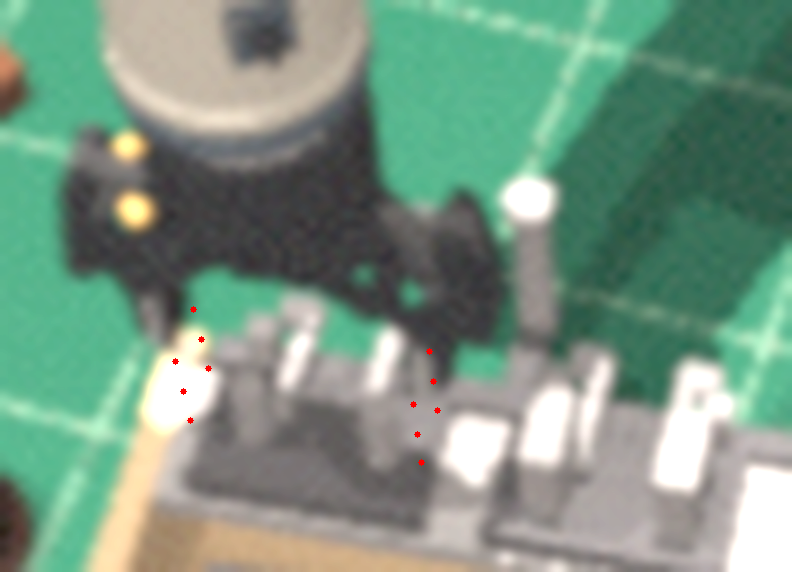

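Run:
```python
from h import *
for c,(r0,c0,h,w) in dict(scene=(150,225,90,110),top=(60,320,100,130)).items():
    s=snapshot(c);o=observe();M=R.from_rotvec(o['tcp_rot']).as_matrix()
    f=min(780/w,590/h)
    im=cv2.resize(s['color'][r0:r0+h,c0:c0+w,::-1].copy(),None,fx=f,fy=f,interpolation=cv2.INTER_LANCZOS4)
    im=cv2.convertScaleAbs(im,alpha=1.5,beta=25)
    T=o['tcp_pos']
    def D(P,col): 
        q=proj(s,P)[0];cv2.circle(im,tuple(int(v) for v in (q-[c0,r0]+.5)*f),3,col,-1)
    for hy,hz in((.038,.0425),(.0425,.038)):
      for a in(-1,1):
        for b in(-1,1):
          for z in (.073,.13):D(T+M[:,1]*a*hy+M[:,2]*b*hz-M[:,0]*z,(0,0,255) if hy<.04 else(255,0,255))
    for sg in(-1,1):
      for y in(.0425,.057):
       for zz in(-.011,.011): D(T+M[:,1]*sg*y-M[:,0]*.013+M[:,2]*zz,(255,0,0))
    cv2.imwrite(f'pics/body_{c}.png',im)
print(np.round(o['qpos'],4))
```

```text
[-0.2267  0.3617  1.0617 -0.      1.7155  1.2353]
```

View pics/body_scene.png

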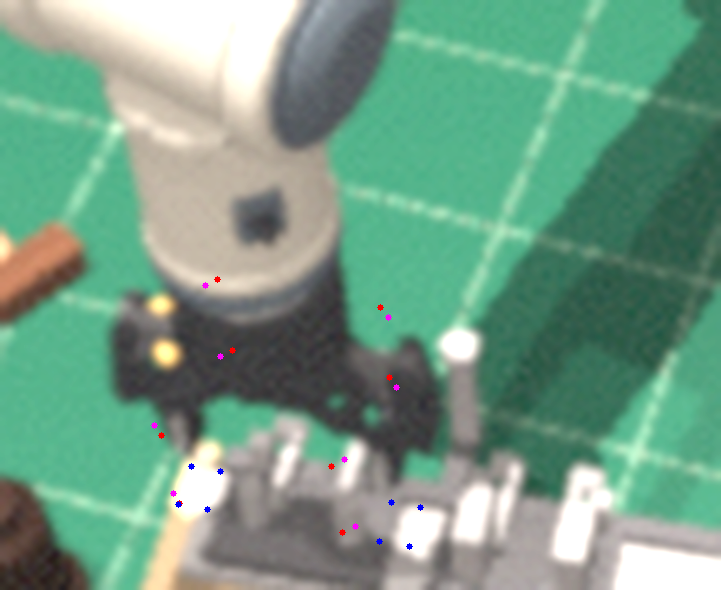

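View pics/body_top.png

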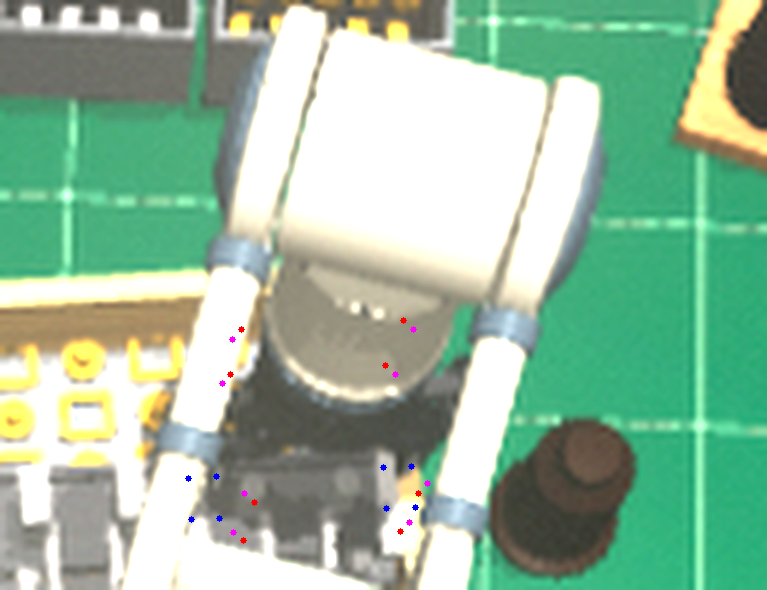

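Run:
```python
from h import *
s=snapshot('scene')
for z in (.112,.125,.15,.17): print(z,atz(s,(252,218.1),z),atz(s,(285,222),z),atz(s,(268.5,220),z))
```

```text
0.112 [ 0.66991942 -0.19634826  0.112     ] [ 0.65099168 -0.08989593  0.112     ] [ 0.66023423 -0.14299002  0.112     ]
0.125 [ 0.67678015 -0.19144911  0.125     ] [ 0.65808438 -0.08630142  0.125     ] [ 0.66721365 -0.13874481  0.125     ]
0.15 [ 0.68997386 -0.18202766  0.15      ] [ 0.6717242  -0.07938891  0.15      ] [ 0.68063563 -0.13058094  0.15      ]
0.17 [ 0.70052883 -0.1744905   0.17      ] [ 0.68263605 -0.07385889  0.17      ] [ 0.69137322 -0.12404985  0.17      ]
```

Reported TCP height and the pictures disagree: the fingertips look about 55 mm above the reported TCP. Closing the jaws here is a safe test, because it either squeezes the round tabs or shuts freely above them.

Call:
{"fn": "play_rows", "kwargs": {
  "rows": [
    {"tx": 0, "ty": 0, "tz": 0, "roll": 0, "gripper": 1},
    {"tx": 0, "ty": 0, "tz": 0, "roll": 0, "gripper": 1},
    {"tx": 0, "ty": 0, "tz": 0, "roll": 0, "gripper": 1},
    {"tx": 0, "ty": 0, "tz": 0, "roll": 0, "gripper": 1},
    {"tx": 0, "ty": 0, "tz": 0, "roll": 0, "gripper": 1}
  ],
  "grip_force": 40
}}

```text
time: 5.48
tcp_pos: [0.6886, -0.1238, 0.1113]
tcp_rot: [2.165, 0.118, -2.165]
wrist_force: [0.2, 0.2, -0.0]
grip_width: 0.0255
```

```bash
python3 look.py r3; python3 to.py .6895 -.1225 .107
```

```text
t 5.58 [ 0.6886 -0.1238  0.1112] w 0.0096 F [ 0.3  0.3 -1. ] q [-0.23  0.36  1.06 -0.    1.72  1.24]
yang -83.75391976467422 down [-0.  0. -1.] shift mm [ 4.2 -1.2 -1. ]
```

View pics/r3_scene.png

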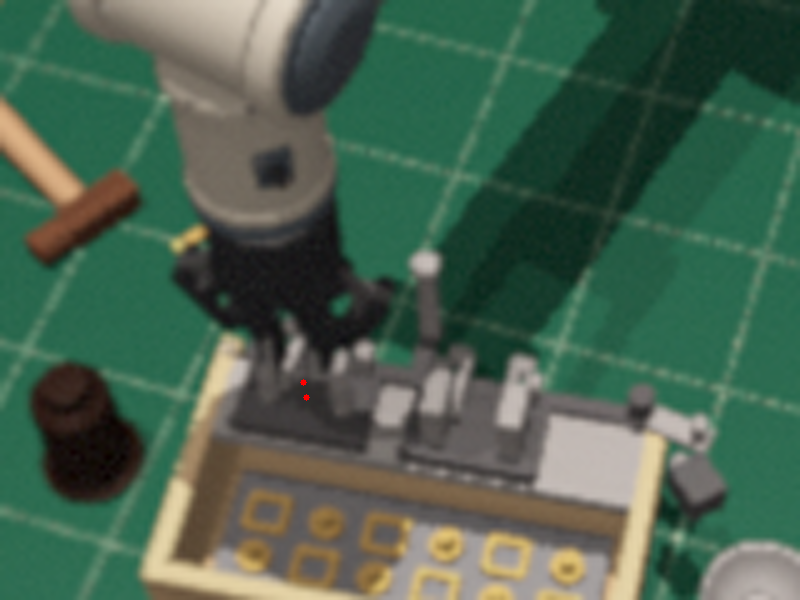

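```bash
cat > zoom.py <<'E'
from h import *
import sys
r0,c0,h,w=[int(v) for v in sys.argv[2:6]];f=min(790/w,590/h)
s=snapshot(sys.argv[6] if len(sys.argv)>6 else 'scene')
im=cv2.resize(s['color'][r0:r0+h,c0:c0+w,::-1].copy(),None,fx=f,fy=f,interpolation=cv2.INTER_CUBIC)
im=cv2.LUT(im,np.array([255*(i/255)**.6 for i in range(256)]).astype(np.uint8))
o=observe();M=R.from_rotvec(o['tcp_rot']).as_matrix()
for d in (0,.02,.04,.06):
    q=proj(s,o['tcp_pos']-M[:,0]*d)[0];cv2.circle(im,tuple(int(v) for v in (q-[c0,r0]+.5)*f),3,(0,0,255) if d==0 else (255,0,255),-1)
cv2.imwrite(f'pics/{sys.argv[1]}.png',im); print(f,o['grip_width'])
E
python3 zoom.py z1 195 245 55 70
```

```text
10.727272727272727 0.0019335601530009047
```

View pics/z1.png

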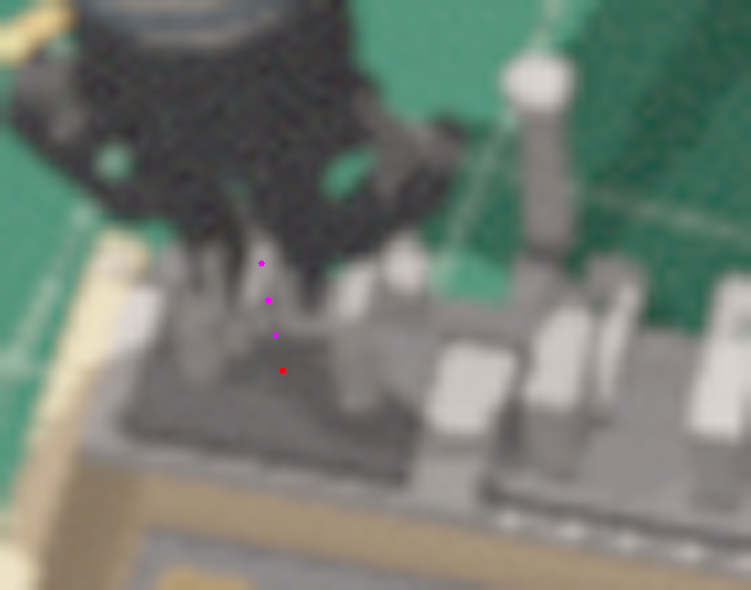

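The jaws shut freely, so they were above the tabs (tabs not moved) and the real tip is higher than reported. I'll raise it clear and look at the gripper against the bench to measure the offset.

Call:
{"fn": "play_rows", "kwargs": {
  "rows": [
    {"tx": -30, "ty": 0, "tz": 0, "roll": 0, "gripper": 1},
    {"tx": -60, "ty": 0, "tz": 0, "roll": 0, "gripper": 1},
    {"tx": -90, "ty": 0, "tz": 0, "roll": 0, "gripper": 1},
    {"tx": -90, "ty": 0, "tz": 0, "roll": 0, "gripper": 1}
  ]
}}

```text
time: 5.97
tcp_pos: [0.6905, -0.1242, 0.2101]
tcp_rot: [2.176, 0.114, -2.152]
wrist_force: [0.8, 0.2, 2.5]
grip_width: 0.0003
```

```bash
python3 zoom.py z2 150 230 90 110; python3 zoom.py z3 60 300 100 130 top; python3 to.py .6895 -.1225 .107
```

```text
6.555555555555555 0.0003251680569964138
5.9 9.813435910062415e-05
t 6.07 [ 0.6895 -0.124   0.2039] w 0.0001 F [-0.  -0.1 -0.6] q [-0.23  0.38  0.88 -0.    1.88  1.24]
yang -83.7576806282242 down [ 0.004 -0.001 -1.   ] shift mm [96.9 -1.6  0.2]
```

View pics/z2.png

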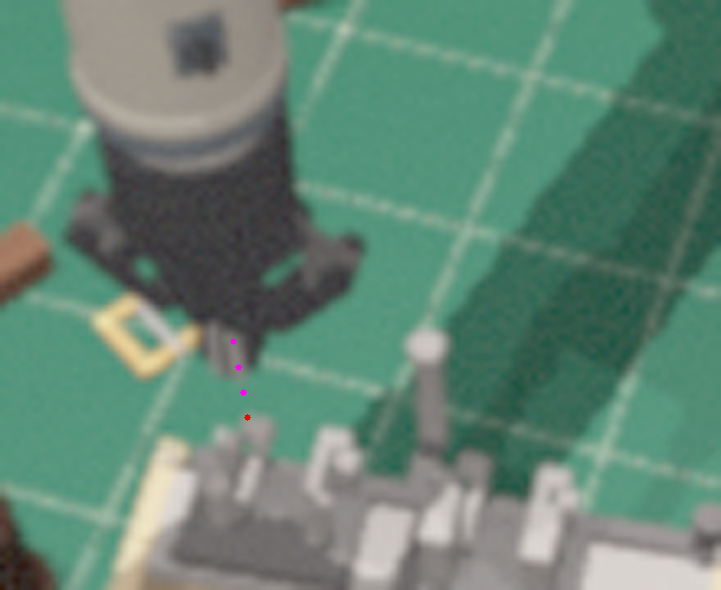

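View pics/z3.png

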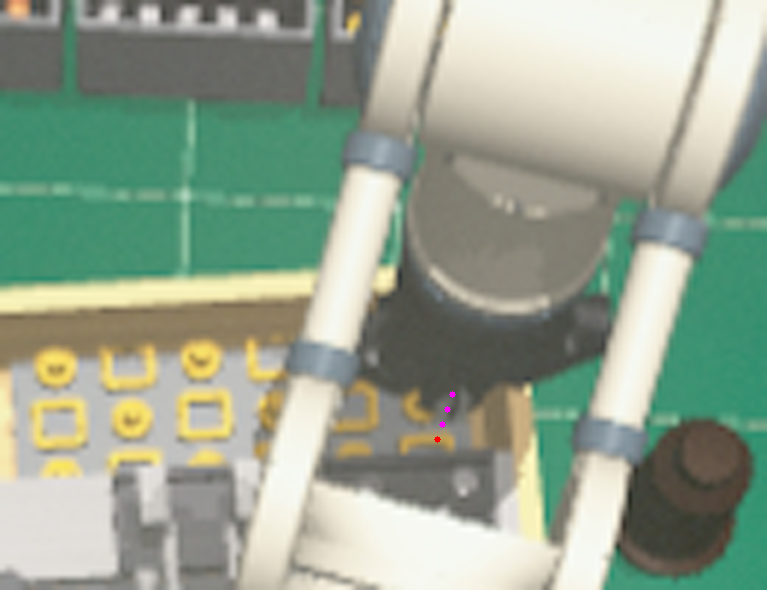

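Run:
```python
from h import *
s=snapshot('scene');t=snapshot('top')
for z in (.204,.23,.24,.25): print(z,atz(s,(266,206.5),z)[:2],atz(t,(375.8,128.5),z)[:2])
```

```text
0.204 [ 0.66776289 -0.13778456] [ 0.70601679 -0.1296928 ]
0.23 [ 0.68284535 -0.12862751] [ 0.69599682 -0.12677001]
0.24 [ 0.6886463  -0.12510557] [ 0.69214299 -0.12564586]
0.25 [ 0.69444724 -0.12158363] [ 0.68828915 -0.1245217 ]
```

Triangulation from both cameras puts the shut tip at z≈0.243 while 0.204 is reported, so the true tip is about 38 mm higher, with x and y in agreement. I'll correct for that: open and descend in guarded steps.

Call:
{"fn": "play_rows", "kwargs": {
  "rows": [
    {"tx": 0, "ty": -2, "tz": 0, "roll": 0, "gripper": -1},
    {"tx": 0, "ty": -2, "tz": 0, "roll": 0, "gripper": -1},
    {"tx": 20, "ty": -2, "tz": 0, "roll": 0, "gripper": -1},
    {"tx": 40, "ty": -2, "tz": 0, "roll": 0, "gripper": -1},
    {"tx": 60, "ty": -2, "tz": 0, "roll": 0, "gripper": -1}
  ]
}}

```text
time: 6.58
tcp_pos: [0.6882, -0.1217, 0.1398]
tcp_rot: [2.165, 0.118, -2.166]
wrist_force: [-0.0, 0.8, -0.3]
grip_width: 0.0602
```

Call:
{"fn": "play_rows", "kwargs": {
  "rows": [
    {"tx": 15, "ty": 0, "tz": 0, "roll": 0, "gripper": -1},
    {"tx": 30, "ty": 0, "tz": 0, "roll": 0, "gripper": -1},
    {"tx": 40, "ty": 0, "tz": 0, "roll": 0, "gripper": -1},
    {"tx": 46, "ty": 0, "tz": 0, "roll": 0, "gripper": -1},
    {"tx": 46, "ty": 0, "tz": 0, "roll": 0, "gripper": -1}
  ]
}}

```text
time: 7.0
tcp_pos: [0.6875, -0.1215, 0.0929]
tcp_rot: [2.162, 0.119, -2.17]
wrist_force: [-0.3, 0.4, -0.4]
grip_width: 0.0854
```

```bash
python3 zoom.py z4 180 240 65 80;  python3 to.py .6895 -.1225 .072
```

```text
9.076923076923077 0.08537840207393083
t 7.05 [ 0.688  -0.1217  0.0945] w 0.0854 F [-1.5 -0.8  0.3] q [-0.22  0.36  1.09  0.    1.69  1.24]
yang -83.75752992850757 down [-0.001  0.    -1.   ] shift mm [22.5  0.9 -1.4]
```

View pics/z4.png

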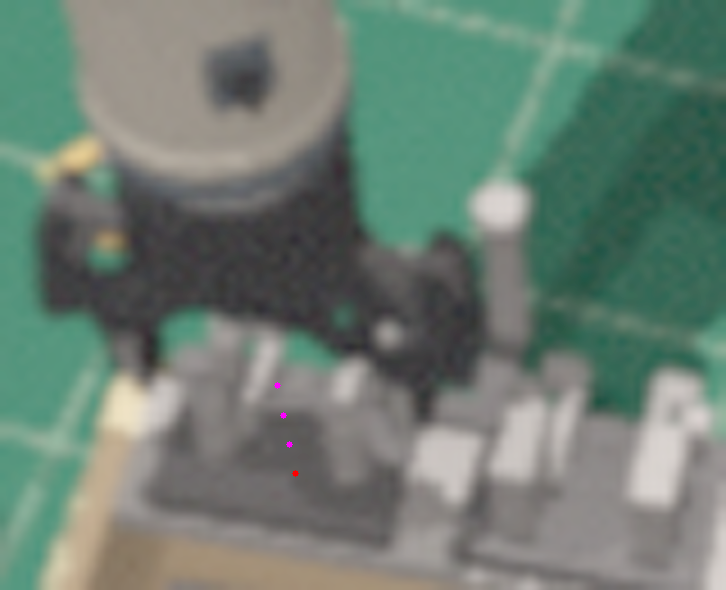

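No contact yet, and the fingers sit on either side of the tabs (left tip about 130,380; right about 410,410). I'll go down the last 22 mm, then squeeze.

Call:
{"fn": "play_rows", "kwargs": {
  "rows": [
    {"tx": 8, "ty": 0, "tz": -1, "roll": 0, "gripper": -1},
    {"tx": 16, "ty": 0, "tz": -1, "roll": 0, "gripper": -1},
    {"tx": 22, "ty": 0, "tz": -1, "roll": 0, "gripper": -1},
    {"tx": 22, "ty": 0, "tz": -1, "roll": 0, "gripper": -1}
  ]
}}

```text
time: 7.38
tcp_pos: [0.6886, -0.1215, 0.0711]
tcp_rot: [2.163, 0.119, -2.169]
wrist_force: [0.5, -0.0, -0.4]
grip_width: 0.0854
```

```bash
python3 zoom.py z5 180 240 65 80;  python3 to.py .6895 -.1225 .072
```

```text
9.076923076923077 0.08556726788217073
t 7.43 [ 0.6888 -0.1216  0.0718] w 0.0856 F [0.1 0.3 0. ] q [-0.22  0.37  1.12 -0.    1.65  1.24]
yang -83.76013086555375 down [-0.002  0.    -1.   ] shift mm [-0.2  1.  -0.6]
```

View pics/z5.png

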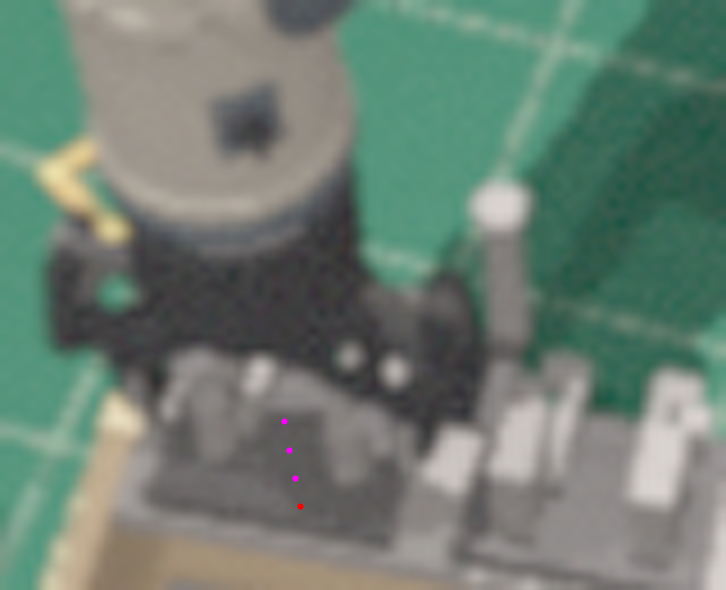

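Call:
{"fn": "play_rows", "kwargs": {
  "rows": [
    {"tx": 0, "ty": 0, "tz": 0, "roll": 0, "gripper": 1},
    {"tx": 0, "ty": 0, "tz": 0, "roll": 0, "gripper": 1},
    {"tx": 0, "ty": 0, "tz": 0, "roll": 0, "gripper": 1},
    {"tx": 0, "ty": 0, "tz": 0, "roll": 0, "gripper": 1},
    {"tx": 0, "ty": 0, "tz": 0, "roll": 0, "gripper": 1}
  ],
  "grip_force": 40
}}

```text
time: 7.85
tcp_pos: [0.6911, -0.124, 0.0764]
tcp_rot: [2.17, 0.112, -2.158]
wrist_force: [2.3, -5.9, 7.1]
grip_width: 0.0357
```

Call:
{"fn": "play_rows", "kwargs": {
  "rows": [
    {"tx": 0, "ty": 0, "tz": 0, "roll": 0, "gripper": 1},
    {"tx": 0, "ty": 0, "tz": 0, "roll": 0, "gripper": 1},
    {"tx": 0, "ty": 0, "tz": 0, "roll": 0, "gripper": 1}
  ]
}}

```text
time: 8.1
tcp_pos: [0.6911, -0.124, 0.0764]
tcp_rot: [2.171, 0.112, -2.158]
wrist_force: [1.5, -4.9, 6.6]
grip_width: 0.036
```

```bash
python3 zoom.py z6 180 240 65 80;  python3 to.py .6895 -.1225 .072
```

```text
9.076923076923077 0.03587462037351399
t 8.15 [ 0.6911 -0.124   0.0765] w 0.0359 F [ 1.9 -5.3  6.9] q [-0.22  0.37  1.12 -0.    1.65  1.24]
yang -83.85276233075474 down [ 0.006 -0.004 -1.   ] shift mm [ 4.4 -1.7  1.5]
```

View pics/z6.png

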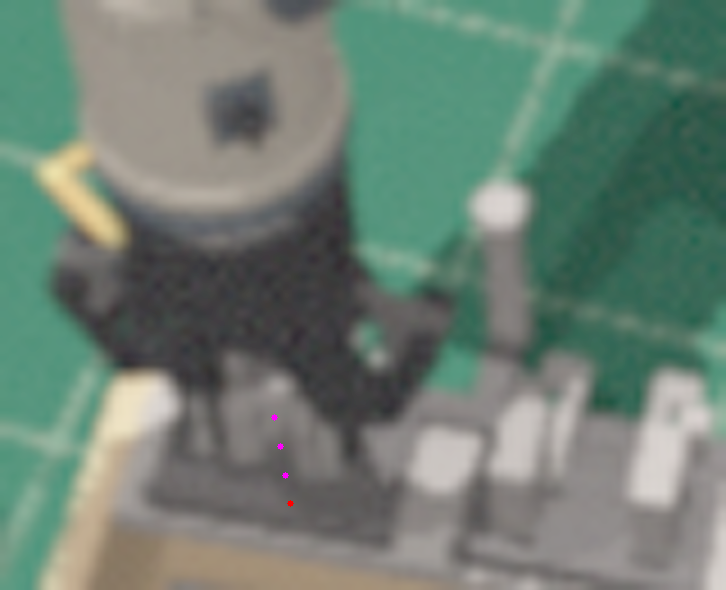

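The jaws stopped on the tabs at about 36 mm and the tabs in the picture are pulled together, so the round catch is in. I'll open, rise and move to the flat catch.

Call:
{"fn": "play_rows", "kwargs": {
  "rows": [
    {"tx": 0, "ty": 0, "tz": 0, "roll": 0, "gripper": -1},
    {"tx": 0, "ty": 0, "tz": 0, "roll": 0, "gripper": -1},
    {"tx": 0, "ty": 0, "tz": 0, "roll": 0, "gripper": -1},
    {"tx": 0, "ty": 0, "tz": 0, "roll": 0, "gripper": -1},
    {"tx": 0, "ty": 0, "tz": 0, "roll": 0, "gripper": -1}
  ]
}}

```text
time: 8.57
tcp_pos: [0.6893, -0.1213, 0.073]
tcp_rot: [2.165, 0.119, -2.166]
wrist_force: [1.0, -1.3, 0.2]
grip_width: 0.0851
```

Call:
{"fn": "play_rows", "kwargs": {
  "rows": [
    {"tx": -20, "ty": 0, "tz": 0, "roll": 0, "gripper": -1},
    {"tx": -50, "ty": 0, "tz": 0, "roll": 0, "gripper": -1},
    {"tx": -80, "ty": 0, "tz": 0, "roll": 0, "gripper": -1},
    {"tx": -90, "ty": 0, "tz": 0, "roll": 0, "gripper": -1},
    {"tx": -90, "ty": 0, "tz": 0, "roll": 0, "gripper": -1}
  ]
}}

```text
time: 8.98
tcp_pos: [0.6911, -0.1219, 0.1683]
tcp_rot: [2.172, 0.116, -2.156]
wrist_force: [0.9, -0.2, 0.4]
grip_width: 0.0852
```

```bash
python3 zoom.py z7 180 240 65 80;  python3 to.py .677 -.0135 .15
```

```text
9.076923076923077 0.08541243013577264
t 9.03 [ 0.6903 -0.1217  0.1651] w 0.0854 F [-0.2 -0.7 -0.6] q [-0.22  0.37  0.97  0.    1.81  1.24]
yang -83.74523850130022 down [ 0.004 -0.001 -1.   ] shift mm [  15.  -109.     1.4]
```

View pics/z7.png

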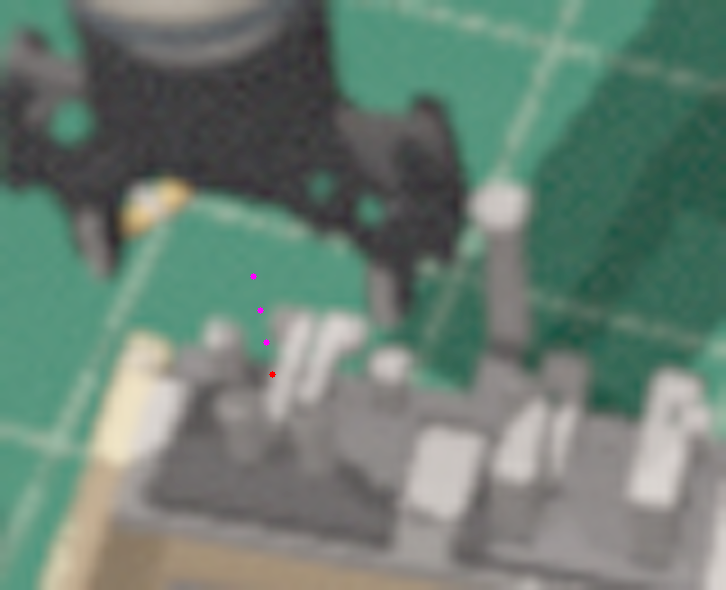

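Both round tabs and their barbs are drawn together (tabs about 238 and 315 px; they were about 210 and 345). Now over to the flat catch.

Call:
{"fn": "play_rows", "kwargs": {
  "rows": [
    {"tx": 0, "ty": -36, "tz": 0, "roll": 0, "gripper": -1},
    {"tx": 0, "ty": -72, "tz": 1, "roll": 0, "gripper": -1},
    {"tx": 0, "ty": -107, "tz": 1, "roll": 0, "gripper": -1},
    {"tx": 20, "ty": -107, "tz": 1, "roll": 0, "gripper": -1},
    {"tx": 40, "ty": -107, "tz": 1, "roll": 0, "gripper": -1}
  ]
}}

```text
time: 9.45
tcp_pos: [0.6765, -0.0127, 0.1218]
tcp_rot: [2.164, 0.122, -2.164]
wrist_force: [0.7, -0.4, -0.8]
grip_width: 0.0857
```

```bash
python3 zoom.py z8 180 260 65 80;  python3 to.py .677 -.0155 .075
```

```text
9.076923076923077 0.08523866858282957
t 9.5 [ 0.6742 -0.0137  0.1149] w 0.0852 F [ 0.7 -0.5 -3.7] q [-0.07  0.3   1.13  0.    1.72  1.39]
yang -83.62926281839063 down [-0.009  0.001 -1.   ] shift mm [39.8  2.2 -2.9]
```

View pics/z8.png

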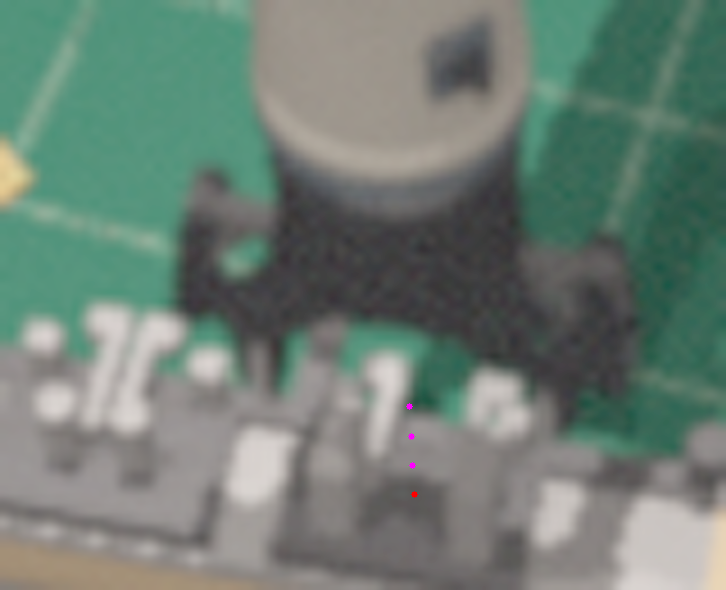

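Call:
{"fn": "play_rows", "kwargs": {
  "rows": [
    {"tx": 12, "ty": 1, "tz": 0, "roll": 0, "gripper": -1},
    {"tx": 24, "ty": 1, "tz": 0, "roll": 0, "gripper": -1},
    {"tx": 36, "ty": 1, "tz": 0, "roll": 0, "gripper": -1},
    {"tx": 44, "ty": 1, "tz": 0, "roll": 0, "gripper": -1},
    {"tx": 44, "ty": 1, "tz": 0, "roll": 0, "gripper": -1}
  ]
}}

```text
time: 9.92
tcp_pos: [0.6757, -0.0168, 0.0762]
tcp_rot: [2.162, 0.118, -2.17]
wrist_force: [0.7, 0.8, -0.7]
grip_width: 0.0858
```

```bash
python3 zoom.py z9 180 260 65 80;  python3 to.py .677 -.0155 .075
```

```text
9.076923076923077 0.0853455284231432
t 9.97 [ 0.6763 -0.0168  0.0777] w 0.0853 F [-1.1 -0.2  0.4] q [-0.08  0.31  1.19  0.    1.65  1.39]
yang -83.79111147366245 down [-0.002  0.    -1.   ] shift mm [ 2.7 -1.2 -0.9]
```

View pics/z9.png

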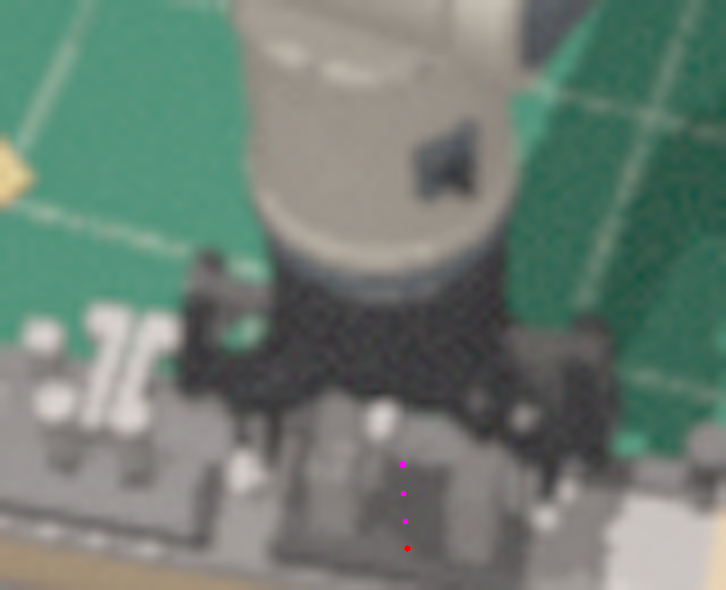

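Call:
{"fn": "play_rows", "kwargs": {
  "rows": [
    {"tx": 0, "ty": 0, "tz": 0, "roll": 0, "gripper": 1},
    {"tx": 0, "ty": 0, "tz": 0, "roll": 0, "gripper": 1},
    {"tx": 0, "ty": 0, "tz": 0, "roll": 0, "gripper": 1},
    {"tx": 0, "ty": 0, "tz": 0, "roll": 0, "gripper": 1},
    {"tx": 0, "ty": 0, "tz": 0, "roll": 0, "gripper": 1}
  ],
  "grip_force": 40
}}

```text
time: 10.38
tcp_pos: [0.6782, -0.0147, 0.0825]
tcp_rot: [2.171, 0.122, -2.16]
wrist_force: [-1.5, 5.0, 9.4]
grip_width: 0.0373
```

Call:
{"fn": "play_rows", "kwargs": {
  "rows": [
    {"tx": 0, "ty": 0, "tz": 0, "roll": 0, "gripper": 1},
    {"tx": 0, "ty": 0, "tz": 0, "roll": 0, "gripper": 1},
    {"tx": 0, "ty": 0, "tz": 0, "roll": 0, "gripper": 1}
  ]
}}

```text
time: 10.63
tcp_pos: [0.6782, -0.0148, 0.0825]
tcp_rot: [2.171, 0.122, -2.16]
wrist_force: [-0.7, 4.9, 7.4]
grip_width: 0.0374
```

```bash
python3 zoom.py z10 180 260 65 80;  python3 to.py .677 -.0155 .075
```

```text
9.076923076923077 0.03692646689732764
t 10.68 [ 0.6782 -0.0148  0.0825] w 0.0369 F [-0.8  4.2  8.6] q [-0.07  0.3   1.19  0.    1.65  1.39]
yang -83.66429044268617 down [ 0.005  0.002 -1.   ] shift mm [7.5 0.6 1.3]
```

View pics/z10.png

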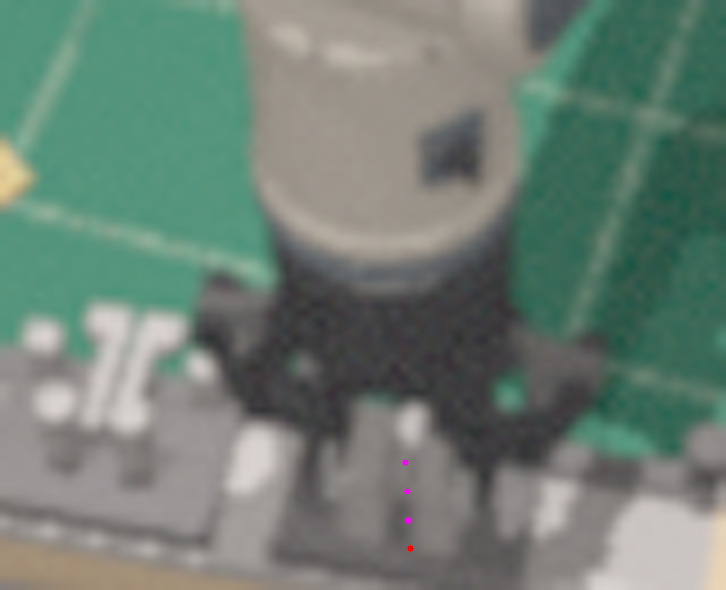

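The flat tabs are in: width stopped at about 37 mm and the tabs are at 365 and 440 px. I'll open and rise clear.

Call:
{"fn": "play_rows", "kwargs": {
  "rows": [
    {"tx": 0, "ty": 0, "tz": 0, "roll": 0, "gripper": -1},
    {"tx": 0, "ty": 0, "tz": 0, "roll": 0, "gripper": -1},
    {"tx": 0, "ty": 0, "tz": 0, "roll": 0, "gripper": -1},
    {"tx": 0, "ty": 0, "tz": 0, "roll": 0, "gripper": -1},
    {"tx": 0, "ty": 0, "tz": 0, "roll": 0, "gripper": -1}
  ]
}}

```text
time: 11.1
tcp_pos: [0.6768, -0.0168, 0.079]
tcp_rot: [2.165, 0.117, -2.166]
wrist_force: [0.9, 0.3, -0.3]
grip_width: 0.0854
```

Call:
{"fn": "play_rows", "kwargs": {
  "rows": [
    {"tx": -20, "ty": 0, "tz": 0, "roll": 0, "gripper": -1},
    {"tx": -50, "ty": 0, "tz": 0, "roll": 0, "gripper": -1},
    {"tx": -80, "ty": 0, "tz": 0, "roll": 0, "gripper": -1},
    {"tx": -90, "ty": 0, "tz": 0, "roll": 0, "gripper": -1},
    {"tx": -90, "ty": 0, "tz": 0, "roll": 0, "gripper": -1}
  ]
}}

```text
time: 11.52
tcp_pos: [0.6786, -0.0168, 0.1741]
tcp_rot: [2.173, 0.117, -2.157]
wrist_force: [0.3, -0.2, -0.5]
grip_width: 0.0853
```

```bash
python3 zoom.py z11 180 240 65 80;  python3 to.py .5975 -.0735 .17
```

```text
9.076923076923077 0.08545506851575548
t 11.57 [ 0.6778 -0.0167  0.171 ] w 0.0855 F [ 0.4  0.9 -0.5] q [-0.07  0.3   1.03 -0.    1.8   1.39]
yang -83.77388269683563 down [ 0.004 -0.    -1.   ] shift mm [ 0.7 47.8 85.9]
```

View pics/z11.png

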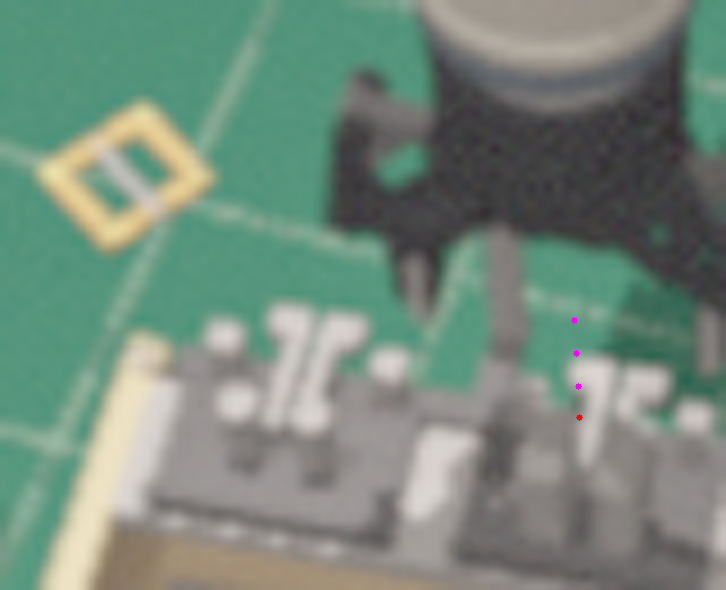

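All four tabs are in (flat tabs at 545 and 615 px). Next I'll go over the post.

Call:
{"fn": "play_rows", "kwargs": {
  "rows": [
    {"tx": 0, "ty": 17, "tz": 30, "roll": 0, "gripper": -1},
    {"tx": 0, "ty": 34, "tz": 60, "roll": 0, "gripper": -1},
    {"tx": 0, "ty": 48, "tz": 86, "roll": 0, "gripper": -1},
    {"tx": 0, "ty": 48, "tz": 86, "roll": 0, "gripper": -1},
    {"tx": 0, "ty": 48, "tz": 86, "roll": 0, "gripper": -1}
  ]
}}

```text
time: 11.98
tcp_pos: [0.5951, -0.0743, 0.1669]
tcp_rot: [2.163, 0.117, -2.17]
wrist_force: [-0.5, 0.3, -0.2]
grip_width: 0.0854
```

```bash
python3 zoom.py z12 160 230 80 100;  python3 to.py .5975 -.0735 .073
```

```text
7.375 0.08535661411404971
t 12.03 [ 0.5959 -0.0736  0.1672] w 0.0854 F [ 0.3 -0.2 -0.7] q [-0.18  0.09  1.28  0.    1.78  1.28]
yang -83.80933423049937 down [-0.002  0.001 -1.   ] shift mm [94.2  0.1 -1.8]
```

View pics/z12.png

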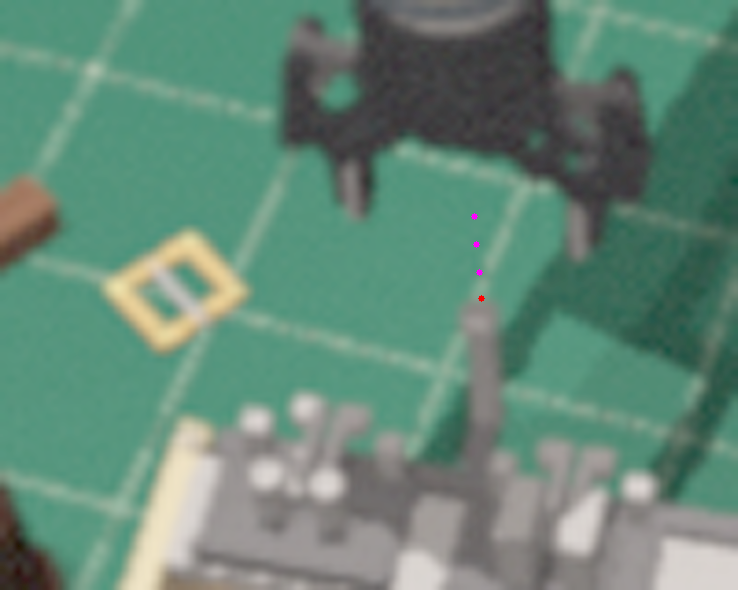

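Call:
{"fn": "play_rows", "kwargs": {
  "rows": [
    {"tx": 25, "ty": 0, "tz": -1, "roll": 0, "gripper": -1},
    {"tx": 50, "ty": 0, "tz": -1, "roll": 0, "gripper": -1},
    {"tx": 75, "ty": 0, "tz": -1, "roll": 0, "gripper": -1},
    {"tx": 92, "ty": 0, "tz": -1, "roll": 0, "gripper": -1},
    {"tx": 92, "ty": 0, "tz": -1, "roll": 0, "gripper": -1}
  ]
}}

```text
time: 12.45
tcp_pos: [0.5953, -0.072, 0.0705]
tcp_rot: [2.156, 0.122, -2.176]
wrist_force: [0.0, 0.0, -1.4]
grip_width: 0.0858
```

```bash
python3 zoom.py z13 160 230 80 100;  python3 to.py .5975 -.0735 .073
```

```text
7.375 0.08550180242030885
t 12.5 [ 0.5963 -0.0723  0.0734] w 0.0855 F [-0.2 -0.5  0.2] q [-0.18  0.11  1.42  0.    1.62  1.28]
yang -83.70332640649156 down [-0.006  0.001 -1.   ] shift mm [ 0.4  1.3 -1.1]
```

View pics/z13.png

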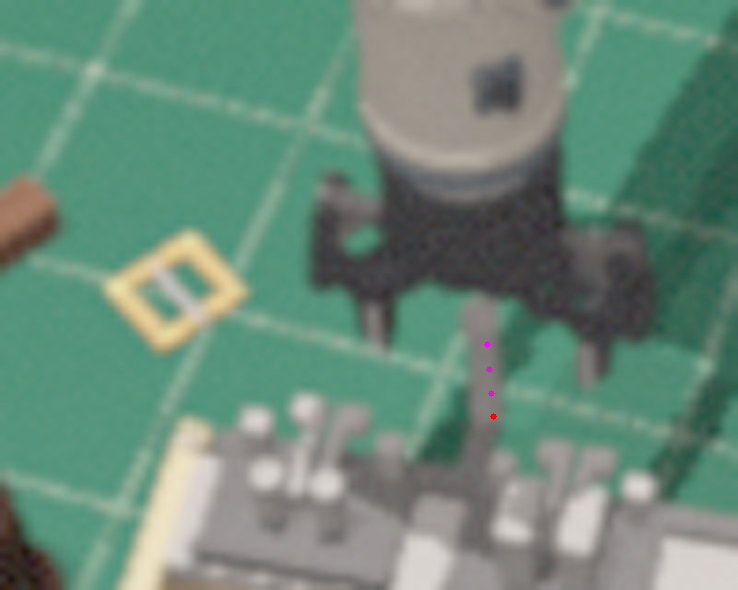

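Call:
{"fn": "play_rows", "kwargs": {
  "rows": [
    {"tx": 0, "ty": 0, "tz": 0, "roll": 0, "gripper": 1},
    {"tx": 0, "ty": 0, "tz": 0, "roll": 0, "gripper": 1},
    {"tx": 0, "ty": 0, "tz": 0, "roll": 0, "gripper": 1},
    {"tx": 0, "ty": 0, "tz": 0, "roll": 0, "gripper": 1},
    {"tx": 0, "ty": 0, "tz": 0, "roll": 0, "gripper": 1}
  ],
  "grip_force": 60
}}

```text
time: 12.92
tcp_pos: [0.5982, -0.0735, 0.0785]
tcp_rot: [2.167, 0.118, -2.163]
wrist_force: [-0.5, -0.3, 0.5]
grip_width: 0.0258
```

Call:
{"fn": "play_rows", "kwargs": {
  "rows": [
    {"tx": 0, "ty": 0, "tz": 0, "roll": 0, "gripper": 1},
    {"tx": 0, "ty": 0, "tz": 0, "roll": 0, "gripper": 1},
    {"tx": 0, "ty": 0, "tz": 0, "roll": 0, "gripper": 1},
    {"tx": 0, "ty": 0, "tz": 0, "roll": 0, "gripper": 1}
  ]
}}

```text
time: 13.25
tcp_pos: [0.598, -0.074, 0.0782]
tcp_rot: [2.167, 0.117, -2.164]
wrist_force: [0.3, -2.3, 4.9]
grip_width: 0.0135
```

```bash
python3 zoom.py z14 160 230 80 100;  python3 to.py .5975 -.0735 .073
python3 - <<'E'
import numpy as np
# gate path: hinge H, grip relative to hinge in pen frame (-.05,-.15); yaw t; shifts in tool frame (tool y=-pen y, z=-pen x)
for th in (15,30,45,60,75,85,90,93):
    a=np.radians(th); v=np.array([-.05,-.15]); c,s=np.cos(a),np.sin(a)
    w=np.array([c*v[0]+s*v[1],-s*v[0]+c*v[1]]);d=(w-v)*1000
    print(th,'ty',round(-d[1],1),'tz',round(-d[0],1))
E
```

```text
7.375 0.013222427824196876
t 13.3 [ 0.5981 -0.074   0.0782] w 0.0132 F [-0.7 -2.8  5.3] q [-0.18  0.1   1.42 -0.    1.62  1.28]
yang -83.78214268536142 down [ 0.002 -0.001 -1.   ] shift mm [ 5.2 -0.5  0.5]
15 ty -18.1 tz 37.1
30 ty -45.1 tz 68.3
45 ty -79.3 tz 91.4
60 ty -118.3 tz 104.9
75 ty -159.5 tz 107.8
85 ty -186.7 tz 103.8
90 ty -200.0 tz 100.0
93 ty -207.8 tz 97.2
```

View pics/z14.png

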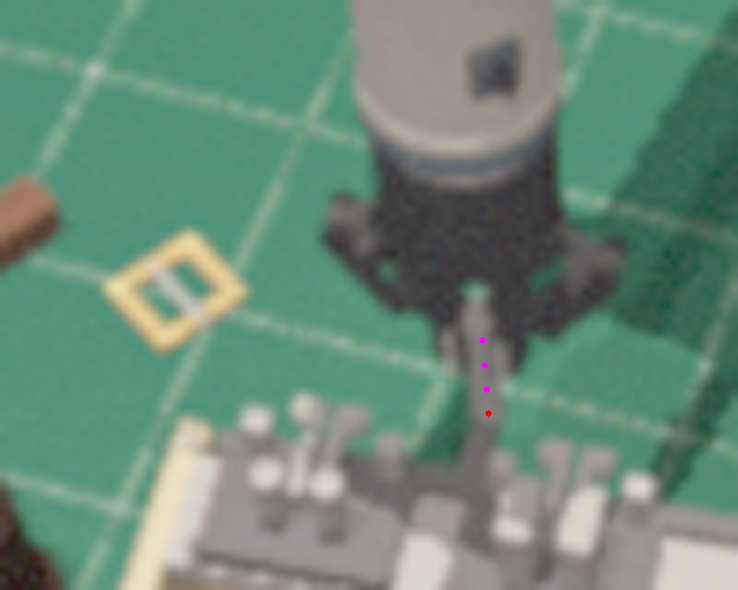

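The post is held (13 mm wide, fingers either side of it at 455 and 510 px). I'll compute the arc increments.

Run:
```python
import numpy as np
def p(th):
    a=np.radians(th); v=np.array([-50,-150.]); c,s=np.cos(a),np.sin(a)
    w=np.array([c*v[0]+s*v[1],-s*v[0]+c*v[1]]); return np.array([-(w[1]),-(w[0])])
for st in (0,25,50,75):
    print(st,[tuple(np.round(p(st+k)-p(st)).astype(int)) for k in (5,10,15,20,25)])
```

```text
0 [(np.int64(-5), np.int64(13)), (np.int64(-11), np.int64(25)), (np.int64(-18), np.int64(37)), (np.int64(-26), np.int64(48)), (np.int64(-35), np.int64(59))]
25 [(np.int64(-10), np.int64(10)), (np.int64(-21), np.int64(18)), (np.int64(-32), np.int64(26)), (np.int64(-44), np.int64(33)), (np.int64(-57), np.int64(38))]
50 [(np.int64(-13), np.int64(5)), (np.int64(-26), np.int64(8)), (np.int64(-40), np.int64(10)), (np.int64(-54), np.int64(11)), (np.int64(-68), np.int64(11))]
75 [(np.int64(-14), np.int64(-1)), (np.int64(-27), np.int64(-4)), (np.int64(-41), np.int64(-8)), (np.int64(-53), np.int64(-13)), (np.int64(-66), np.int64(-19))]
```

Call:
{"fn": "play_rows", "kwargs": {
  "rows": [
    {"tx": 0, "ty": -5, "tz": 13, "roll": 0, "gripper": 1},
    {"tx": 0, "ty": -11, "tz": 25, "roll": 0, "gripper": 1},
    {"tx": 0, "ty": -18, "tz": 37, "roll": 0, "gripper": 1},
    {"tx": 0, "ty": -26, "tz": 48, "roll": 0, "gripper": 1},
    {"tx": 0, "ty": -35, "tz": 59, "roll": 0, "gripper": 1}
  ]
}}

```text
time: 13.72
tcp_pos: [0.5355, -0.0453, 0.0782]
tcp_rot: [2.168, 0.116, -2.163]
wrist_force: [5.7, -1.6, 3.5]
grip_width: 0.0134
```

```bash
python3 zoom.py z15 140 230 100 125;  python3 to.py .5355 -.0457 .078
```

```text
5.9 0.013382934760563975
t 13.77 [ 0.5338 -0.0439  0.0781] w 0.0134 F [ 1.9 -3.2  4.5] q [-0.15 -0.08  1.6   0.    1.61  1.32]
yang -83.74294980315925 down [ 0.001  0.    -1.   ] shift mm [ 0.1  1.9 -1.5]
```

View pics/z15.png

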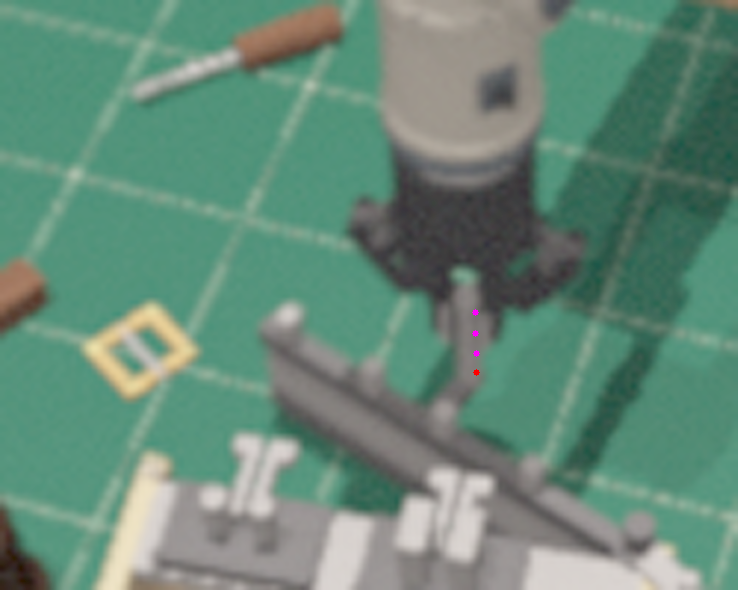

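The gate has swung out about 25° with the post still in the jaws. Continuing.

Call:
{"fn": "play_rows", "kwargs": {
  "rows": [
    {"tx": 0, "ty": -10, "tz": 10, "roll": 0, "gripper": 1},
    {"tx": 0, "ty": -21, "tz": 18, "roll": 0, "gripper": 1},
    {"tx": 0, "ty": -32, "tz": 26, "roll": 0, "gripper": 1},
    {"tx": 0, "ty": -44, "tz": 33, "roll": 0, "gripper": 1},
    {"tx": 0, "ty": -57, "tz": 38, "roll": 0, "gripper": 1}
  ]
}}

```text
time: 14.18
tcp_pos: [0.491, 0.0074, 0.0781]
tcp_rot: [2.166, 0.116, -2.165]
wrist_force: [-1.9, -2.2, 7.4]
grip_width: 0.0135
```

Call:
{"fn": "play_rows", "kwargs": {
  "rows": [
    {"tx": 0, "ty": -13, "tz": 5, "roll": 0, "gripper": 1},
    {"tx": 0, "ty": -26, "tz": 8, "roll": 0, "gripper": 1},
    {"tx": 0, "ty": -40, "tz": 10, "roll": 0, "gripper": 1},
    {"tx": 0, "ty": -54, "tz": 11, "roll": 0, "gripper": 1},
    {"tx": 0, "ty": -68, "tz": 11, "roll": 0, "gripper": 1}
  ]
}}

```text
time: 14.6
tcp_pos: [0.473, 0.0745, 0.0781]
tcp_rot: [2.166, 0.118, -2.164]
wrist_force: [2.2, -1.8, 4.1]
grip_width: 0.0133
```

```bash
python3 zoom.py z16 130 250 110 140;  python3 to.py .474 .116 .078
```

```text
5.363636363636363 0.013517704755472952
t 14.65 [0.4731 0.0771 0.0782] w 0.0135 F [-1.3  1.3  6.5] q [ 0.09 -0.23  1.74  0.    1.63  1.55]
yang -83.67330186842769 down [ 0.002  0.002 -1.   ] shift mm [  0.3 -38.6  -5.2]
```

View pics/z16.png

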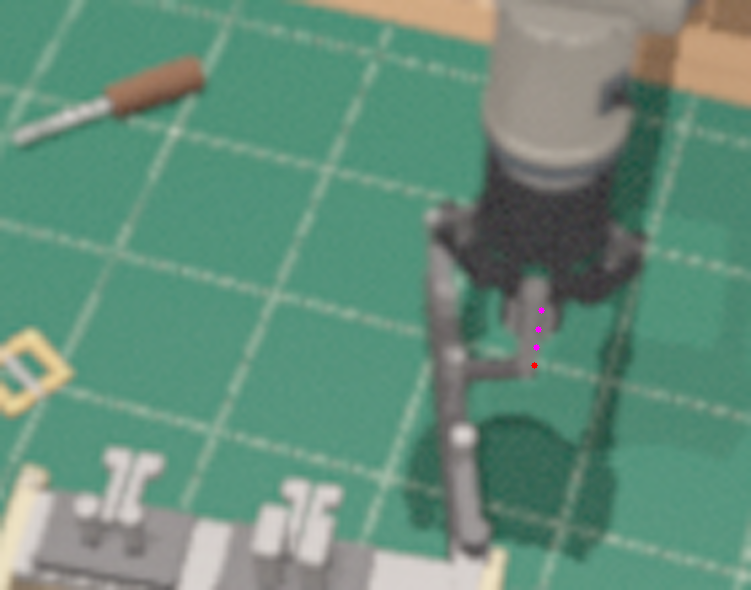

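The gate is near 75° and still held. The last arc takes it square.

Call:
{"fn": "play_rows", "kwargs": {
  "rows": [
    {"tx": 0, "ty": -14, "tz": -1, "roll": 0, "gripper": 1},
    {"tx": 0, "ty": -27, "tz": -4, "roll": 0, "gripper": 1},
    {"tx": 0, "ty": -36, "tz": -6, "roll": 0, "gripper": 1},
    {"tx": 0, "ty": -41, "tz": -8, "roll": 0, "gripper": 1},
    {"tx": 0, "ty": -41, "tz": -8, "roll": 0, "gripper": 1}
  ]
}}

```text
time: 15.07
tcp_pos: [0.4771, 0.1167, 0.0781]
tcp_rot: [2.167, 0.12, -2.163]
wrist_force: [0.3, -2.2, 6.6]
grip_width: 0.014
```

Call:
{"fn": "play_rows", "kwargs": {
  "rows": [
    {"tx": 0, "ty": 0, "tz": 0, "roll": 0, "gripper": 1},
    {"tx": 0, "ty": 0, "tz": 0, "roll": 0, "gripper": 1},
    {"tx": 0, "ty": 0, "tz": 0, "roll": 0, "gripper": 1},
    {"tx": 0, "ty": 0, "tz": 0, "roll": 0, "gripper": 1},
    {"tx": 0, "ty": 0, "tz": 0, "roll": 0, "gripper": 1}
  ]
}}

```text
time: 15.48
tcp_pos: [0.4769, 0.1156, 0.0781]
tcp_rot: [2.166, 0.118, -2.164]
wrist_force: [0.4, -0.8, 6.7]
grip_width: 0.0138
```

```bash
python3 zoom.py z17 130 230 130 165; python3 zoom.py z18 90 220 130 200 top;  python3 to.py .474 .116 .078
```

```text
4.538461538461538 0.013233714630789524
3.95 0.013787195713190998
t 15.58 [0.4769 0.1156 0.0781] w 0.0138 F [ 0.8 -0.7  6.2] q [ 0.17 -0.2   1.71  0.    1.63  1.63]
yang -83.75627522726228 down [ 0.001  0.    -1.   ] shift mm [ 0.1 -0.7  2.8]
```

View pics/z17.png

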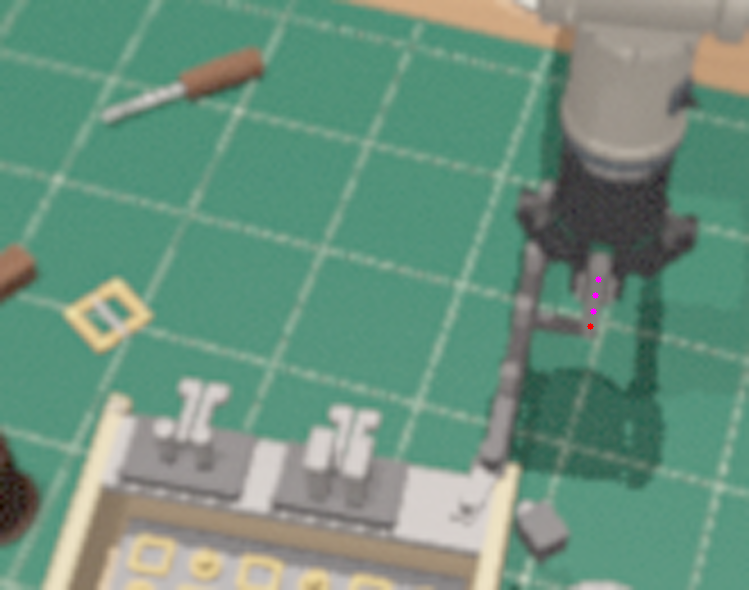

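View pics/z18.png

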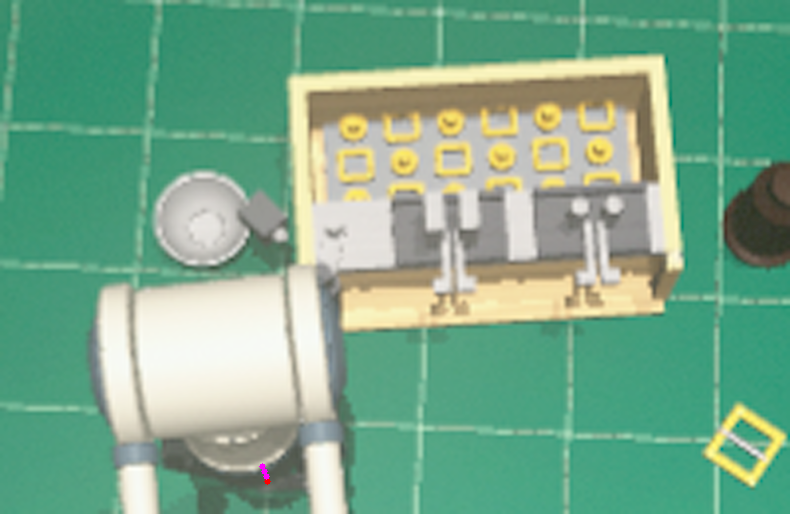

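The gate measures about 91° (1.59 rad), is still, and the post is held. All four tabs are visibly in and the bystanders have not moved. Handing in.

```bash
python3 -c "
from bench import *
print(job_done()); o=observe(); print(o['time'],o['tcp_pos'],o['grip_width'])"
```

```text
the job is handed in; nothing more can be done
None
the job is handed in; nothing more can be done
```

The gate is open and held by its post at about 91° (1.59 rad), square to the pen's front. I squeezed the round-tabbed catch first, then the flat-tabbed one, and swung the gate out past its click stop. I handed the job in at about 15.6 s of the 48 s limit; the hand-in gives no verdict.

**Last checks:**
- **Gate:** it stands still, with the angle worked out from the tool position relative to the hinge.
- **Post:** the jaws rest on it at 13 to 14 mm under a 60 N grip. That the fingers press with over 0.8 N is inferred from this, not measured.
- **Tabs:** all four look fully in, in both cameras.
- **Bystanders:** the ones in the last pictures (rivet dish, thread cone, buckle, awl) look unmoved. The jar, wax tin and edge block, and most of the mallet, were outside those crops, but nothing came near them.

**What disagreed:**
- **Tip height:** the fingertips were about 38 mm higher than the reported tool position. I found this in the pictures, and my first close over the round catch shut freely above the tabs. I corrected the height by triangulating from both cameras.
- **Squeeze width:** the jaws read 36 to 37 mm on the squeezed tabs rather than the nominal 40 mm. The tool also shifted by about 2 mm sideways and 5 mm upwards.

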